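Couple a flow meter to the bench gas outlet

TASK

Press down the spring sleeve of the bench gas outlet by its handle, swing the handle under the hooked keeper and let go, so that the sleeve stays back. Then take the tall flow meter from the rack and plug it fully home in the outlet, broad faces square to the front of the outlet; the uprights of the rack and of the outlet leave room for the fingers on different sides, so set it down on the way (in the open wooden stand, for instance) and take it again the other way. Finally unhook the handle and let the sleeve spring all the way up to lock the meter, without disturbing the short block in the rack, the jar or the spatula.

Things in the scene. Friction and masses are not known exactly. Their poses are not given: they have to be found in the camera images.
- outlet: Fixed gas outlet on a plate 90 x 120 x 16 mm. Origin on the bench under the vertical socket axis, z up; -x is its front (handle side). Brass socket 44 mm across on the axis, mouth 80 mm above the bench. Two steel uprights at y = +40 and -40 mm (8 mm thick in y, 24 mm wide in x, tops 165 mm above the bench), 72 mm clear between them.
- socket_mouth (a point): Centre of the socket's flat mouth, axes as the outlet's. Round bore 25 mm across, 34 mm deep. Locking dogs block the bore unless the sleeve is back by about 9 mm; with the plug home and the sleeve up they hold it in.
- keeper (a point): Middle of the underside of the keeper's roof: a dark steel hook fixed on the outlet, 53 mm above the bench, 48 mm from the axis where the arm points at a swing of 0.45 rad. Roof 16 mm wide along the arm, 34 mm across it, 14 mm thick; open towards smaller swing, with a lip there that hangs 3 mm lower.
- sleeve (a joint): Travel of the steel sleeve (60 mm across, round the socket): 0 = fully up (sprung forward), grows downwards as it is pressed back, stop at 0.018 m. Spring about 7 N at the top, 16 N at the stop. Hooked under the keeper it rests at about 0.010; the arm passes under the keeper's lip only beyond 0.013.
- swing (a joint): Angle (rad) of the sleeve's handle arm about the socket axis: 0 = arm points to the outlet's -x; grows counter-clockwise from above (to the outlet's -y). Range -0.5 to 0.62; friction about 3 N at the post. Pressed down 16 mm or more it swings freely under the keeper; hooked it lies at 0.37 to 0.6 (aim at 0.48). Below -0.1 it is clear of the keeper (as at the start): let go there, the sleeve springs up.
- post_mid (a point): Middle of the handle's upright round black post, 18 mm diameter, 46 mm high (23 mm above and below), 95 mm from the socket axis at the end of the arm; moves with sleeve and swing. At its foot a steel flange 34 mm across, top 23 mm below this point (69 mm above the bench when up), on which finger tips can press. The arm is 12 mm wide, 8 mm thick, its top 6 mm below the flange's top.
- meter_mid (a point): Centre of the flow meter's block, an upright clear block with metal ends, 26 mm (x, thickness) x 56 mm (y, width) x 90 mm (z), about 0.25 kg, flat sides. Below it a brass plug nose on the z axis, 22 mm across and 30 mm long with a bevelled tip: tip 75 mm below this point.
- meter_shoulder (a point): Underside of the meter's body where the nose starts, 45 mm below meter_mid. It sits on the socket's mouth when the plug is fully home.
- rack: Fixed white rack, origin on the bench under its middle. Block 110 (x) x 70 (y) x 40 mm with 28 mm square holes at x = -19.5 and +19.5 mm. Walls (5 mm thick, 44 mm wide in y, tops 130 mm above the bench) at x = -39, 0, +39 mm flank the broad faces of what stands there; the narrow edges at +y and -y are free. Meter in one hole, top level with the walls; the short block in the other.
- stand_top (a point): Middle of the top of the fixed wooden stand, an 80 x 80 mm block 40 mm high with a 28 mm square hole through it (sides along its x and y): the nose fits loosely and the body rests on the top. Free on all sides.
- blank_mid (a point): Centre of the short aluminium blanking block in the rack's other place (26 x 50 x 50 mm, same nose). Leave it alone.
- jar: Closed jar, 70 mm across and 90 mm high, standing on the bench; origin under its centre. Leave it alone.
- spatula: Spatula lying on the bench along its x. Leave it alone.
Not all that is in view belongs to the job. Of the things that look like the part that bears meter_mid, the middle-sized one is meant.

How it is judged:
By the outcome, as a careful person would: the job done as asked, in the order asked, and still so for the second after the job is handed in, with the robot touching nothing.
It also fails if it takes over 72 s, if anything falls off the work surface, if the arm or the gripper's body presses on something with over 40 N, if the wrist force passes 120 N, or if a joint passes its speed limit or range.

ROBOT

A 7-joint arm with a two-finger parallel gripper is mounted at the origin on the work surface. World frame = base frame: x ahead of the robot, y to its left, z up, the work surface at z = 0. Lengths are in m, angles in rad, forces in N, time in s.
With the tool pointing down it reaches from about 0.425 to 0.875 m from the base axis. Payload 4.7 kg.
Tool frame: the origin (TCP) lies on the mounting face of the last link; the fingertips stand 182 mm ahead of it and the grasp point (between the pads) lies 164 mm ahead of it; x points along the fingers, y is the direction in which the jaws open and shut, and the axes are right-handed (so a half turn about x gives the same grasp; the last joint's range is limited). The gripper opens to 87 mm and grips with 3 to 60 N. Pads are 19 mm wide; open, the fingers measure 117 mm over their backs; the gripper's body (75 mm by 190 mm) begins 51 mm behind the grasp point.
Start: joints at [-1.161, 0.321, -0.07, 1.45, 0.023, 1.371, -0.057], TCP at [0.251, 0.6, 0.405] pointing down, gripper open.
Joint ranges: [-2.86, 2.86], [-0.3, 2.09], [-1.38, 1.24], [0.06, 2.45], [-1.56, 4.7], [0.09, 2.05], [-2.69, 2.69]. Speed limits (rad/s): [2.57, 2.57, 3.14, 3.14, 3.14, 3.14, 3.14].

INTERFACE

Orientations are given as a rotation vector (axis times angle).
In Python, from bench import monitor, get_image, ctrl gives the robot as it stands.
- The arm moves only by the shell command python3 -m creep 'ROWS' [FORCE]. ROWS is JSON, a list of rows, each a list of 7 numbers: the shift along the tool's x, y, z in mm, then the turn, a rotation vector about the tool's x, y, z in rad, then the finger opening in mm, from 0 to 87. A call has 1 to 5 rows; each row shifts and turns the commanded pose from where the row before left it, along the tool's axes as they then stand; what a row does not reach is not made up. A row lasts 1/10 s, in which the tool goes at most 50 mm and 8.59 degrees, less where a joint would pass 70% of its speed; a pose out of reach is approached as far as the arm can. A call is refused whole if a number of a shift passes 50 or a number of a turn 0.15, either way. A call with a gripper value outside its range is refused whole. The fingers move at their own pace and stop on an object; FORCE is the grip in N (left out, the last holds). Time passes only in rows, so rows that do not move let the fingers close. It gives the time, the measured TCP pose, the force and the opening at its end, in the units of the state.
- monitor.get_state(): the state, without advancing time (a new reading comes with each control period).
- get_image(name): name is "scene" or "side" or "wrist"; returns a dict with "img" (480x640x3 uint8, red, green, blue), "mtx" (3x3 intrinsics, pixels), "view" (4x4, takes a point from world to camera coordinates). Camera axes: x right, y up, looking along -z (the intrinsics and any distortion apply to the point x, -y, -z); pixel columns grow to the right and rows downward; lengths in m; the calibration is good to about 2 mm. A picture is of the moment at which its call begins. There is no depth.
- ctrl.close_job(): hands the job in, once; it reports no verdict.
The state is a dict: "time": time; "joint_positions": joint angles; "qd": joint speeds; "joint_torque": joint torques, N m; "position": TCP position; "tool_rot": TCP orientation; "ft_force": force on the tool from outside, world axes, zero at the start; "torque": the same for the moment, N m; "grip_width": opening from 0.0 (shut) to 1.0 (fully open).
Only numpy, scipy, OpenCV 4.12 (cv2) and the standard library are available. Lean on these libraries where they do the work, as an engineer would, in place of code of your own. Each camera call takes 0.05 s, during which the arm holds its last target.

## Working session

There is one attempt and no reset: what is moved stays moved. The work goes in short steps, Python scripts to look and compute and a shell command to move; the robot and the scene stay as the last step left them, time stands still between calls to the robot, and variables do not carry over. Pictures are saved under pics/ and viewed, and the job is handed in when it is done.

```bash
ls -la; mkdir -p pics
cat > h.py <<'E'
import numpy as np, cv2
from bench import monitor, get_image, ctrl
from scipy.spatial.transform import Rotation as R
def snap(n,f):
    d=get_image(n); cv2.imwrite('pics/%s.png'%f,d['img'][:,:,::-1]); np.savez('pics/%s.npz'%f,**{k:np.array(d[k]) for k in d}); return d
def load(f): return dict(np.load('pics/%s.npz'%f,allow_pickle=True))
def ray(d,u,v):
    K=np.array(d['mtx']);V=np.array(d['view']);p=np.linalg.inv(K)@[u,v,1]
    c=np.array([p[0],-p[1],-p[2]]);Rm=V[:3,:3];o=-Rm.T@V[:3,3];w=Rm.T@c
    return o,w/np.linalg.norm(w)
def onz(d,u,v,z):
    o,w=ray(d,u,v);return o+w*(z-o[2])/w[2]
def tri(*a):
    A=np.zeros((3,3));b=np.zeros(3);L=[]
    for d,u,v in a:
        o,w=ray(d,u,v);P=np.eye(3)-np.outer(w,w);A+=P;b+=P@o;L.append((o,w))
    x=np.linalg.solve(A,b);return x,[np.linalg.norm((np.eye(3)-np.outer(w,w))@(x-o)) for o,w in L]
def proj(d,p):
    V=np.array(d['view']);c=V[:3,:3]@p+V[:3,3];q=np.array(d['mtx'])@[c[0],-c[1],-c[2]];return q[:2]/q[2]
def st():
    s=monitor.get_state();r=R.from_rotvec(s['tool_rot']).as_matrix()
    print('t',s['time'],'pos',np.round(s['position'],4),'F',np.round(s['ft_force'],1),'grip',s['grip_width']);print(np.round(r,3));print('q',np.round(s['joint_positions'],3));return s,r
E
python3 - <<'E'
from h import *
st()
for n in ['scene','side','wrist']:
    d=snap(n,n+'0');print(n,[k for k in d],np.round(d['mtx'],1).tolist(),np.round(np.array(d['view']),3).tolist())
E
```

```text
total 12
drwxr-xr-x  3 agent agent 4096 Dec  6 13:19 .
drwxr-xr-x 23 root  root  4096 Dec  6 13:19 ..
drwxr-xr-x  2 agent agent 4096 Dec  6 13:19 pics
t 0.0 pos [0.2506 0.5995 0.4036] F [ 0.5  1.2 -0.2] grip 1.0000871324521328
[[-0.001  0.386  0.923]
 [-0.002  0.923 -0.386]
 [-1.    -0.002  0.   ]]
q [-1.161  0.322 -0.07   1.452  0.023  1.371 -0.057]
scene ['img', 'mtx', 'view'] [[567.5, 0.0, 319.0], [0.0, 567.5, 236.1], [0.0, 0.0, 1.0]] [[0.481, 0.877, 0.022, -0.294], [-0.508, 0.258, 0.821, 0.251], [0.715, -0.406, 0.57, -1.79], [0.0, 0.0, 0.0, 1.0]]
side ['img', 'mtx', 'view'] [[524.2, 0.0, 322.4], [0.0, 524.2, 238.4], [0.0, 0.0, 1.0]] [[0.993, -0.117, -0.01, -0.61], [0.087, 0.677, 0.731, -0.091], [-0.079, -0.727, 0.682, -1.106], [0.0, 0.0, 0.0, 1.0]]
wrist ['img', 'mtx', 'view'] [[401.3, 0.0, 320.8], [0.0, 401.3, 234.4], [0.0, 0.0, 1.0]] [[0.386, 0.922, -0.003, -0.65], [-0.895, 0.374, -0.244, 0.029], [-0.224, 0.097, 0.97, -0.39], [0.0, 0.0, 0.0, 1.0]]
```

View pics/scene0.png

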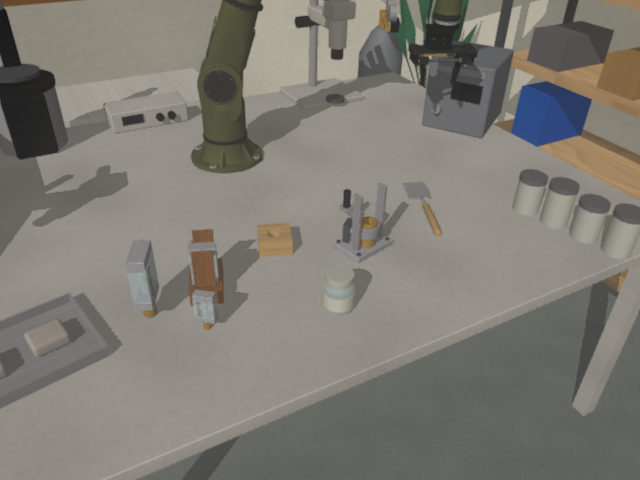

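View pics/side0.png

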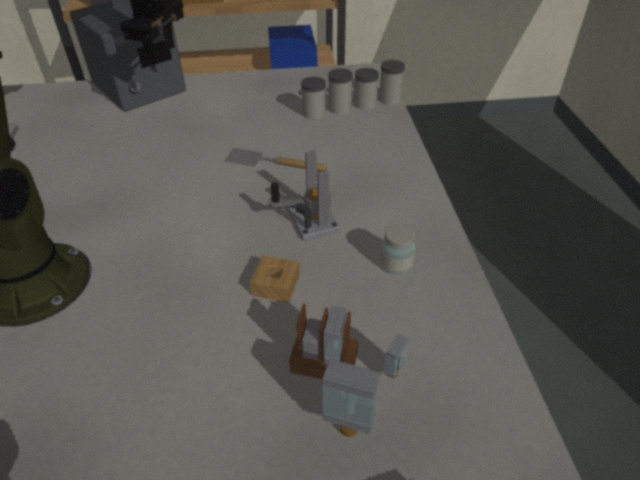

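View pics/wrist0.png

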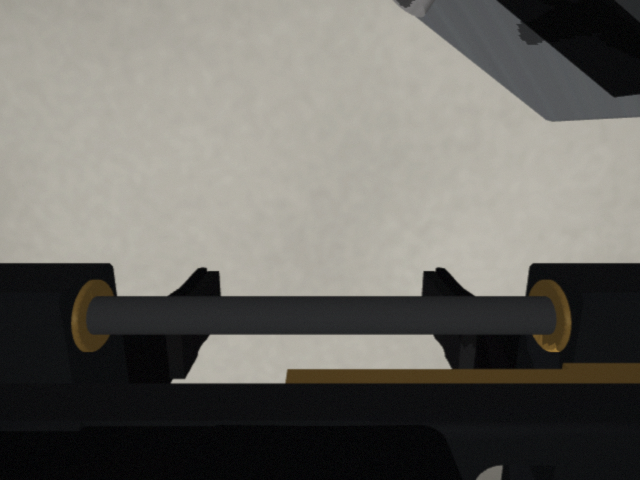

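Run:
```python
from h import *
a=load('scene0')['img'];b=load('side0')['img']
def crop(im,x,y,w,h,s,f): cv2.imwrite('pics/%s.png'%f,cv2.resize(im[y:y+h,x:x+w,::-1],None,fx=s,fy=s,interpolation=cv2.INTER_CUBIC))
crop(a,110,215,130,130,5,'c1');crop(a,320,170,130,150,4,'c2');crop(b,240,290,180,150,4,'c3');crop(b,215,140,210,160,3.8,'c4')
```

```text
(no output)
```

View pics/c1.png

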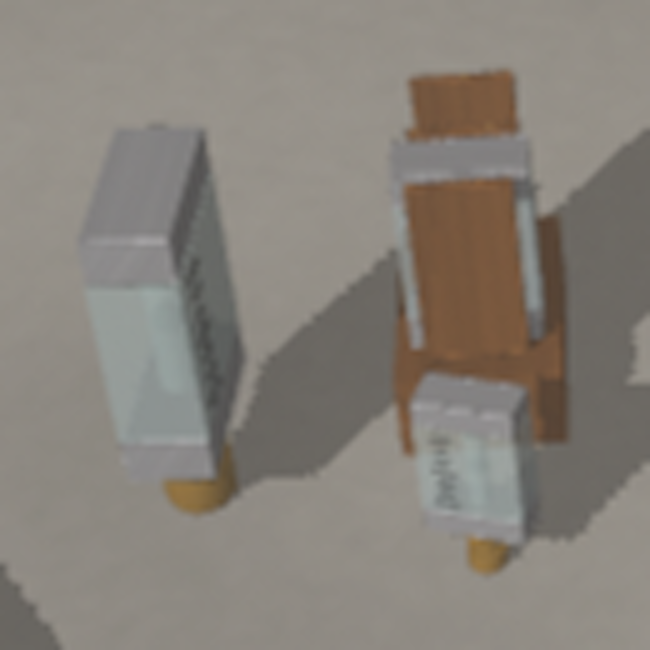

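View pics/c2.png

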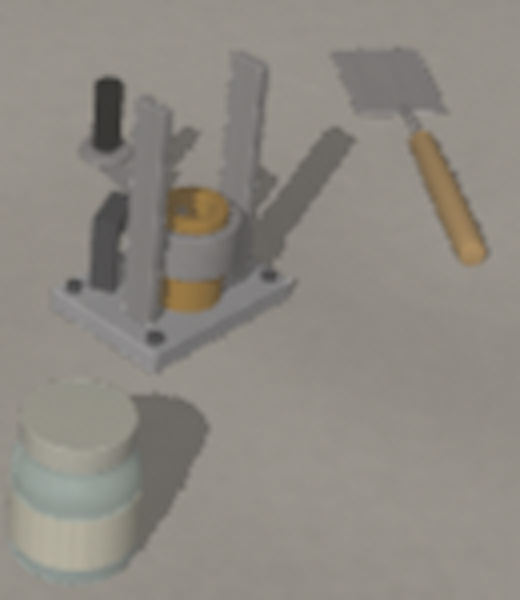

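View pics/c3.png

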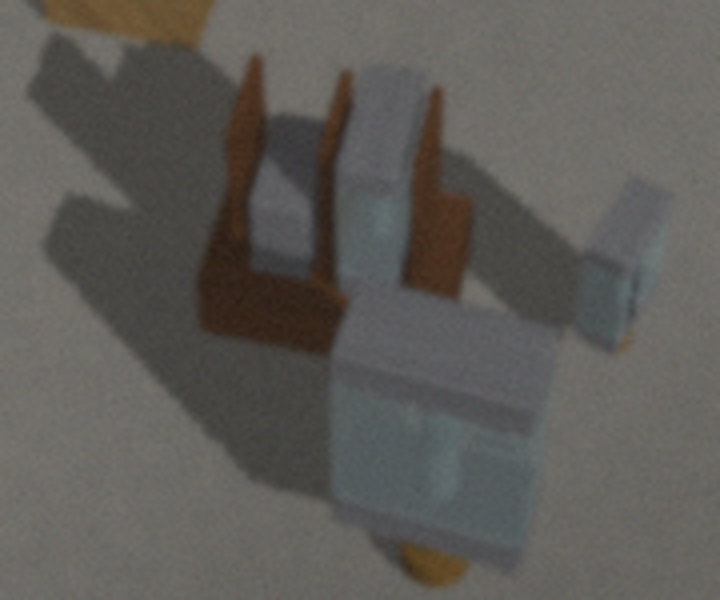

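View pics/c4.png

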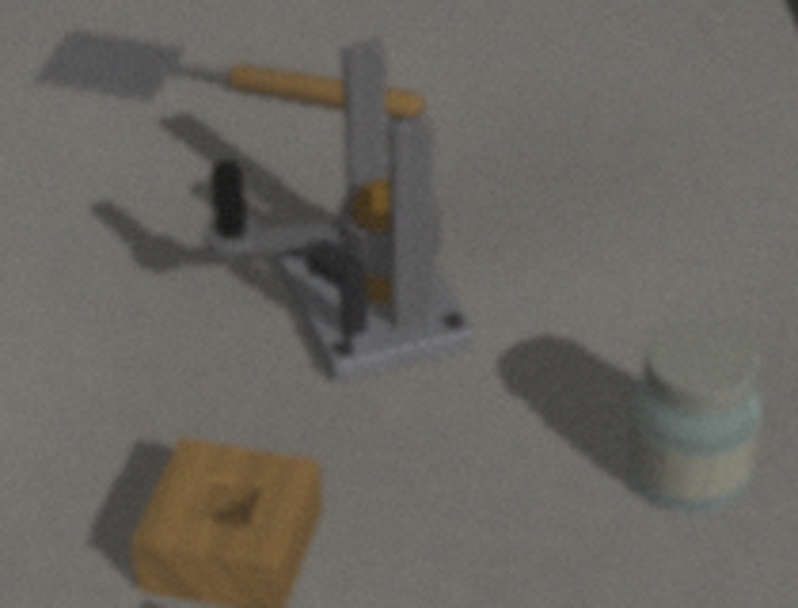

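Run:
```python
from h import *
a=load('scene0');b=load('side0')
s=lambda x,y:(110+x/5,215+y/5); c=lambda x,y:(320+x/4,170+y/4)
e=lambda x,y:(240+x/4,290+y/4); g=lambda x,y:(215+x/3.8,140+y/3.8)
P=lambda n,p:print(n,np.round(p,3))
print('meter top scene');[P(q,onz(a,*s(*q),.13)) for q in [(393,140),(528,140),(528,173),(398,182)]]
print('meter top side');[P(q,onz(b,*e(*q),.13)) for q in [(366,65),(425,70),(403,190),(343,180)]]
print('stand top side');[P(q,onz(b,*g(*q),.04)) for q in [(180,440),(320,462),(285,560),(150,545)]]
x=lambda n,p,q:print(n,np.round(tri((a,*p),(b,*q))[0],3),np.round(tri((a,*p),(b,*q))[1],4))
x('post top',c(109,83),g(228,163)); x('post bottom',c(106,150),g(230,235))
x('upright near top',c(152,100),g(413,118)); x('upright far top',c(250,58),g(362,45))
x('socket',c(195,200),g(375,195))
x('jar',c(78,408),g(700,355))
x('wall far',s(462,72),e(256,58))
x('big',s(122,130),e(345,290)); x('big2',s(205,130),e(560,325));
x('small',s(470,390),e(630,220))
```

```text
meter top scene
(393, 140) [ 0.582 -0.296  0.13 ]
(528, 140) [ 0.608 -0.246  0.13 ]
(528, 173) [ 0.63  -0.254  0.13 ]
(398, 182) [ 0.611 -0.303  0.13 ]
meter top side
(366, 65) [ 0.601 -0.253  0.13 ]
(425, 70) [ 0.625 -0.258  0.13 ]
(403, 190) [ 0.607 -0.318  0.13 ]
(343, 180) [ 0.584 -0.31   0.13 ]
stand top side
(180, 440) [ 0.485 -0.026  0.04 ]
(320, 462) [ 0.56  -0.052  0.04 ]
(285, 560) [ 0.536 -0.121  0.04 ]
(150, 545) [ 0.467 -0.102  0.04 ]
post top [0.524 0.125 0.115] [0.0006 0.0006]
post bottom [0.521 0.126 0.062] [0.0024 0.0024]
upright near top [0.628 0.086 0.166] [0.0022 0.0022]
upright far top [0.608 0.167 0.163] [0.0021 0.0021]
socket [0.61  0.135 0.075] [0.0012 0.0012]
jar [ 0.768 -0.041  0.089] [0.0032 0.0032]
wall far [ 0.556 -0.254  0.138] [0.0032 0.0032]
big [ 0.577 -0.395  0.17 ] [0.0067 0.0067]
big2 [ 0.644 -0.398  0.188] [0.0213 0.0213]
small [ 0.703 -0.311  0.089] [0.003 0.003]
```

Run:
```python
from h import *
s,r=st();d=load('wrist0');o,w=ray(d,320.8,234.4)
print('cam in tool',r.T@(o-s['position']),'axis in tool',r.T@w, 'right in tool',r.T@np.array(d['view'])[0,:3])
# finger pts
```

```text
t 0.15 pos [0.2506 0.5996 0.4039] F [-1.2  1.3  0.4] grip 0.998498847867426
[[-0.     0.385  0.923]
 [-0.001  0.923 -0.385]
 [-1.    -0.001  0.   ]]
q [-1.161  0.322 -0.07   1.451  0.023  1.371 -0.057]
cam in tool [ 0.02018092  0.00101301 -0.06642098] axis in tool [ 0.96979887 -0.00150896  0.24390138] right in tool [1.24188309e-03 9.99998770e-01 9.57823835e-04]
```

Candidates for the meter: the large look-alike at scene (143,278), the one in the rack at scene (203,265), the small look-alike at scene (205,310). The middle-sized one is the rack one; the crop shows it flanked by the brown walls with the short block beside it. First I fly above the outlet to measure it.

```bash
python3 -m creep '[[0,-22,44,0,0,0,87],[0,-22,44,0,0,0,87],[0,-22,44,0,0,0,87],[0,-22,44,0,0,0,87],[0,-22,44,0,0,0,87]]' && python3 -m creep '[[0,-22,44,0,0,0,87],[0,-22,44,0,0,0,87],[0,-22,44,0,0,0,87],[0,-22,44,0,0,0,87],[0,-22,44,0,0,0,87]]' && python3 -m creep '[[0,-22,44,-0.13,0,0,87],[0,-12,30,-0.13,0,0,87],[0,0,0,-0.13,0,0,87],[0,0,0,-0.13,0,0,87],[0,0,0,-0.13,0,0,87]]'
python3 - <<'E'
from h import *
s,r=st();d=snap('wrist','w1');d=snap('side','s1');d=snap('scene','sc1')
E
```

```text
time: 0.65
position: [0.4122, 0.4116, 0.4046]
tool_rot: [0.31, 1.548, -0.31]
ft_force: [0.7, 0.2, 0.5]
grip_width: 1.004
time: 1.15
position: [0.5727, 0.2254, 0.4047]
tool_rot: [0.31, 1.548, -0.31]
ft_force: [1.2, 0.4, 0.7]
grip_width: 1.0
time: 1.65
position: [0.6299, 0.17, 0.4041]
tool_rot: [-0.203, 1.562, 0.203]
ft_force: [-0.4, -0.1, -0.1]
grip_width: 0.997
t 1.65 pos [0.6299 0.17   0.4041] F [-0.4 -0.1 -0.1] grip 0.9969924929450662
[[-0.001 -0.256  0.967]
 [-0.     0.967  0.256]
 [-1.    -0.    -0.001]]
q [-0.45   0.325  0.186  1.453 -0.061  1.37   1.569]
```

View pics/w1.png

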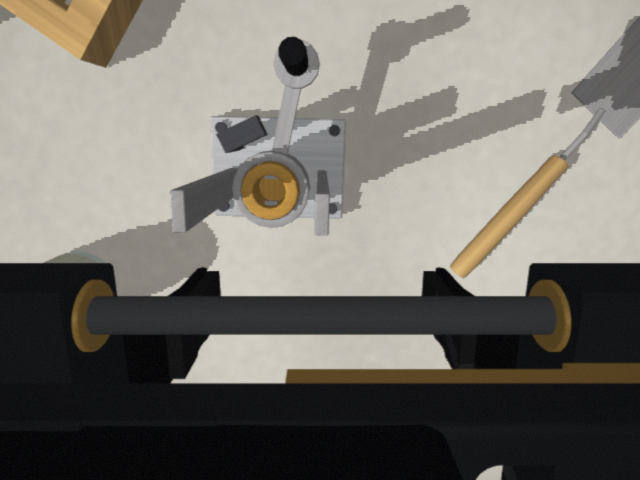

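Run:
```python
from h import *
im=load('w1')['img'];cv2.imwrite('pics/w1c.png',cv2.resize(im[25:245,160:360,::-1],None,fx=2.7*1.0,fy=2.7,interpolation=cv2.INTER_CUBIC))
```

```text
(no output)
```

View pics/w1c.png

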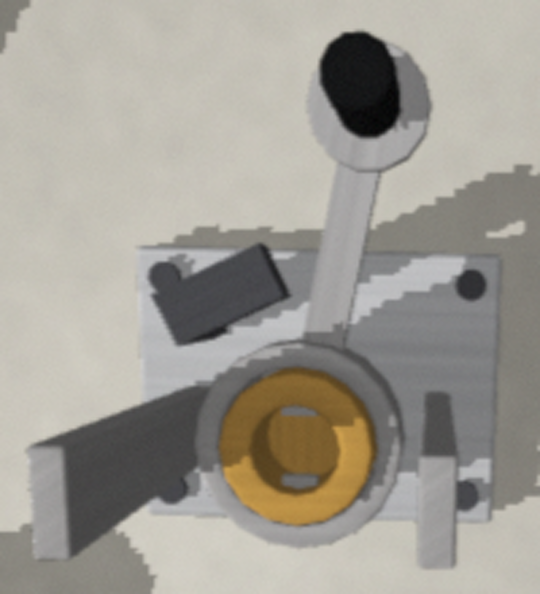

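Run:
```python
from h import *
d=load('w1');c=lambda x,y:(160+x/2.7,25+y/2.7)
def P(n,x,y,z): p=onz(d,*c(x,y),z);print(n,np.round(p,4));return p
m=P('mouth',297,446,.08);l=P('L',50,502,.165);r_=P('R',436,512,.165);
pl=[P('pl',*q,.016) for q in [(137,247),(499,255),(490,522),(150,516)]]
print('plate ctr',np.mean(pl,0)); 
v=r_-l;print('yaw uprights',np.degrees(np.arctan2(v[1],v[0]))-90,np.hypot(*v[:2]),'mid',(l+r_)/2)
for i,j in[(0,1),(3,2)]:
    w=pl[j]-pl[i];print('edge',np.degrees(np.arctan2(w[1],w[0]))-90,np.linalg.norm(w))
for i,j in[(0,3),(1,2)]:
    w=pl[j]-pl[i];print('edge x',np.degrees(np.arctan2(w[1],w[0])),np.linalg.norm(w))
pt=P('post top',357,70,.115);f=P('flange',369,104,.069)
for p in(pt,f):
    w=p-m;print(np.degrees(np.arctan2(w[1],w[0])),np.hypot(*w[:2]))
```

```text
mouth [0.6159 0.1271 0.08  ]
L [0.6262 0.0881 0.165 ]
R [0.608  0.1654 0.165 ]
pl [0.5762 0.0562 0.016 ]
pl [0.5485 0.1711 0.016 ]
pl [0.6351 0.1921 0.016 ]
pl [0.6631 0.0777 0.016 ]
plate ctr [0.60573397 0.12427725 0.016     ]
yaw uprights 13.270735162957166 0.07934567443736613 mid [0.61706324 0.12674357 0.165     ]
edge 13.558761520875706 0.1181772414023499
edge 13.75043468720861 0.1177841987243503
edge x 13.851349103723972 0.08946381805097921
edge x 13.599386815355523 0.0890686479208597
post top [0.5222 0.124  0.115 ]
flange [0.5221 0.124  0.069 ]
-178.1051972846203 0.09379000936771473
-178.13088664377813 0.09383821383491396
```

View pics/s1.png

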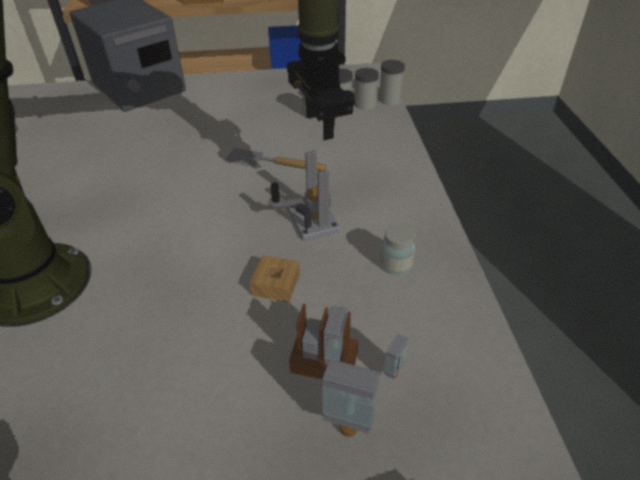

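View pics/sc1.png

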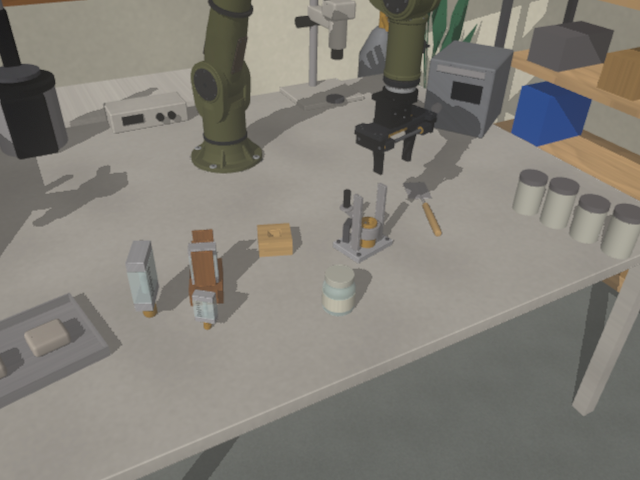

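```bash
python3 -m creep '[[0,-6,-40,0.02,0,0,87],[0,-6,-38,0,0,0,87],[0,-5,-38,0,0,0,87],[50,0,0,0,0,0,70],[50,0,0,0,0,0,60]]' && python3 -m creep '[[36,0,0,0,0,0,45],[5,0,0,0,0,0,40],[0,0,0,0,0,0,40]]'
python3 - <<'E'
from h import *
s,r=st();d=snap('wrist','w2');d=snap('side','s2');d=snap('scene','sc2')
p=s['position'];t=np.array([.522,.124,.251])-p;print('to go tool mm',np.round(r.T@t*1000,1))
a=load('side0')
cv2.imwrite('pics/s2c.png',cv2.resize(np.hstack([load('s2')['img'][100:260,220:380,::-1],load('sc2')['img'][110:270,280:440,::-1]]),None,fx=2.5,fy=2.5,interpolation=cv2.INTER_CUBIC))
E
```

```text
time: 2.3
position: [0.521, 0.126, 0.3063]
tool_rot: [-0.179, 1.557, 0.183]
ft_force: [-0.5, 0.7, -1.0]
grip_width: 0.895
time: 2.6
position: [0.521, 0.1262, 0.2636]
tool_rot: [-0.183, 1.565, 0.182]
ft_force: [0.6, -0.1, 1.4]
grip_width: 0.632
t 2.6 pos [0.521  0.1262 0.2636] F [ 0.6 -0.1  1.4] grip 0.6322762116223626
[[-0.001 -0.231  0.973]
 [-0.001  0.973  0.231]
 [-1.    -0.    -0.002]]
q [-0.455  0.197  0.186  1.905 -0.042  1.044  1.551]
to go tool mm [12.6 -2.4  0.5]
```

View pics/w2.png

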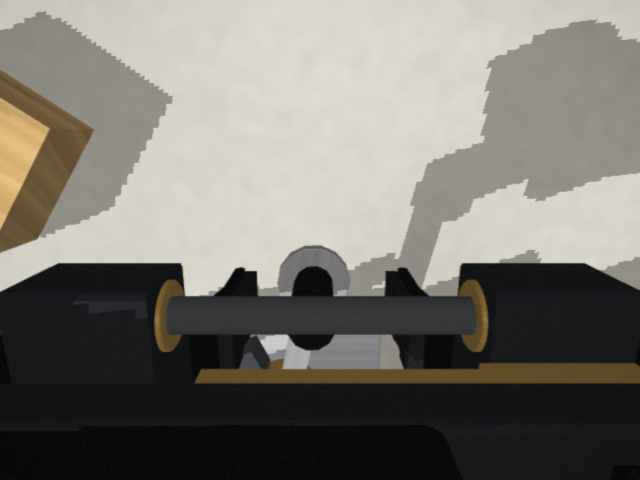

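View pics/s2c.png

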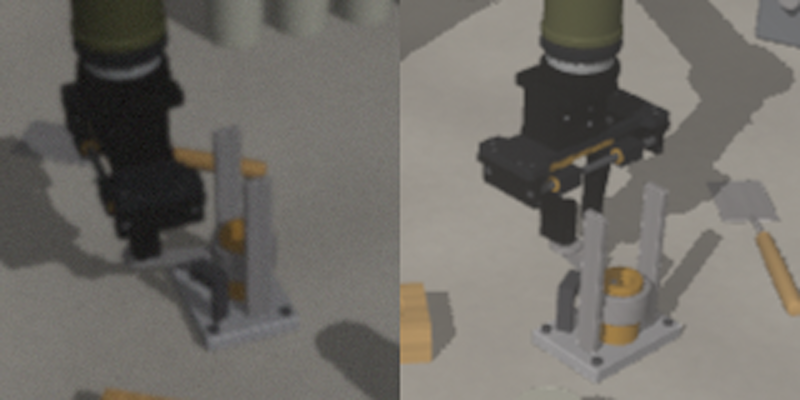

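```bash
python3 -m creep '[[6,-2.4,0,0,0,0,16],[4,0,0,0,0,0,16],[0,0,0,0,0,0,16],[0,0,0,0,0,0,12],[0,0,0,0,0,0,10]]' 10; python3 -m creep '[[0,0,0,0,0,0,8],[0,0,0,0,0,0,8]]' 10
python3 - <<'E'
from h import *
s,r=st()
E
```

```text
time: 3.25
position: [0.5217, 0.1235, 0.2537]
tool_rot: [-0.184, 1.563, 0.183]
ft_force: [0.5, -0.4, -1.2]
grip_width: 0.203
time: 3.45
position: [0.5217, 0.1236, 0.2537]
tool_rot: [-0.184, 1.563, 0.183]
ft_force: [0.9, -2.3, -0.3]
grip_width: 0.203
t 3.45 pos [0.5217 0.1236 0.2537] F [ 0.9 -2.3 -0.3] grip 0.20317213570752626
[[ 0.    -0.232  0.973]
 [-0.     0.973  0.232]
 [-1.    -0.    -0.   ]]
q [-0.451  0.208  0.187  1.914 -0.045  1.023  1.56 ]
```

```bash
python3 -m creep '[[5,0,0,0,0,0,8],[5,0,0,0,0,0,8],[5,0,0,0,0,0,8],[2,0,0,0,0,0,8]]'; python3 -m creep '[[1.5,0,0,0,0,0,8],[0,0,0,0,0,0,8]]'
python3 - <<'E'
from h import *
s,r=st()
E
```

```text
time: 3.85
position: [0.5217, 0.1237, 0.2379]
tool_rot: [-0.184, 1.564, 0.184]
ft_force: [-4.9, -3.4, 12.7]
grip_width: 0.202
time: 4.05
position: [0.5217, 0.1237, 0.2368]
tool_rot: [-0.184, 1.564, 0.184]
ft_force: [-6.0, -2.4, 12.3]
grip_width: 0.205
t 4.05 pos [0.5217 0.1237 0.2368] F [-6.  -2.4 12.3] grip 0.2050938078403882
[[-0.001 -0.232  0.973]
 [ 0.     0.973  0.232]
 [-1.     0.    -0.001]]
q [-0.449  0.23   0.185  1.928 -0.051  0.989  1.564]
```

```bash
python3 -m creep '[[1.5,0,0,0,0,0,8],[1.5,0,0,0,0,0,8],[0,0,0,0,0,0,8]]'; python3 -m creep '[[1.5,0,0,0,0,0,8],[0,0,0,0,0,0,8]]'
python3 - <<'E'
from h import *
s,r=st()
d=snap('wrist','w3');d=snap('side','s3');d=snap('scene','sc3')
cv2.imwrite('pics/s3c.png',cv2.resize(np.hstack([load('s3')['img'][140:240,240:340,::-1],load('sc3')['img'][170:270,315:415,::-1]]),None,fx=4,fy=4,interpolation=cv2.INTER_CUBIC))
E
```

```text
time: 4.35
position: [0.5223, 0.1239, 0.2343]
tool_rot: [-0.183, 1.561, 0.184]
ft_force: [-3.4, -2.6, 13.2]
grip_width: 0.203
time: 4.55
position: [0.5223, 0.1238, 0.2329]
tool_rot: [-0.183, 1.561, 0.184]
ft_force: [-5.4, -3.2, 13.5]
grip_width: 0.204
t 4.55 pos [0.5223 0.1238 0.2329] F [-5.4 -3.2 13.5] grip 0.20392325801451328
[[ 0.001 -0.232  0.973]
 [ 0.001  0.973  0.232]
 [-1.     0.     0.002]]
q [-0.448  0.235  0.185  1.93  -0.052  0.979  1.566]
```

View pics/s3c.png

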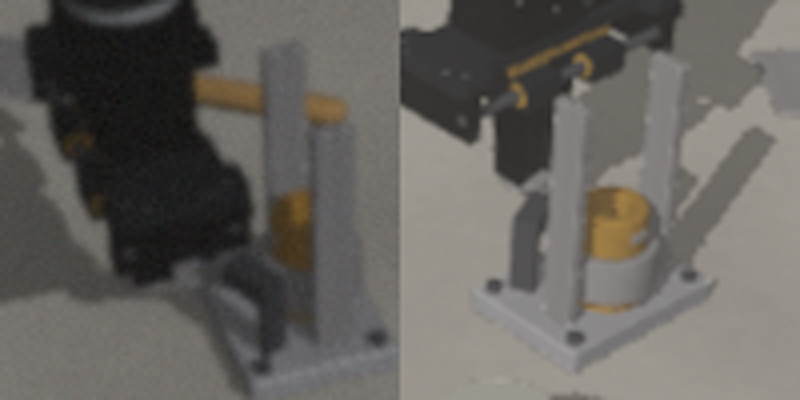

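```bash
python3 -m creep '[[1.5,0,0,0,0,0,8],[0,0,0,0,0,0,8]]'
python3 - <<'E'
from h import *
s,r=st()
E
```

```text
time: 4.9
position: [0.5223, 0.124, 0.2324]
tool_rot: [-0.183, 1.562, 0.184]
ft_force: [-7.6, -3.4, 19.6]
grip_width: 0.204
t 4.9 pos [0.5223 0.124  0.2324] F [-7.6 -3.4 19.6] grip 0.20376902144968376
[[ 0.001 -0.232  0.973]
 [ 0.001  0.973  0.232]
 [-1.     0.001  0.001]]
q [-0.448  0.236  0.185  1.93  -0.053  0.978  1.566]
```

Run:
```python
from h import *
s,r=st();c=np.array([.617,.127]);p=s['position'][:2]
a0=np.arctan2(*(p-c)[::-1]);R0=.0949;prev=None
print(np.hypot(*(p-c)))
for k in range(11):
    a=a0%(2*np.pi)+(np.radians(193.6)+.49-a0%(2*np.pi))*k/10
    q=c+R0*np.array([np.cos(a),np.sin(a)])
    if prev is not None: print(k,np.round((r.T@np.r_[q-prev,0])*1000,1),round(a-np.radians(193.6),3))
    prev=q
print(q)
```

```text
t 4.9 pos [0.5223 0.124  0.2324] F [-7.6 -3.4 19.6] grip 0.20376902144968376
[[ 0.001 -0.232  0.973]
 [ 0.001  0.973  0.232]
 [-1.     0.001  0.001]]
q [-0.448  0.236  0.185  1.93  -0.053  0.978  1.566]
0.09475548679473791
1 [-0.  -6.5 -1.1] -0.136
2 [-0.  -6.6 -0.6] -0.066
3 [-0.  -6.6 -0.2] 0.003
4 [-0.  -6.6  0.3] 0.073
5 [-0.  -6.6  0.7] 0.142
6 [-0.  -6.5  1.2] 0.212
7 [-0.  -6.4  1.6] 0.281
8 [-0.  -6.3  2.1] 0.351
9 [-0.  -6.1  2.5] 0.42
10 [ 0.  -5.9  2.9] 0.49
[0.54611642 0.06390065]
```

```bash
python3 -m creep '[[0,-6.5,-1,0,0,0,8],[0,-6.6,-0.6,0,0,0,8],[0,-6.6,-0.2,0,0,0,8],[0,-6.6,0.3,0,0,0,8]]'; python3 -m creep '[[0,-6.6,0.7,0,0,0,8],[0,-6.5,1.2,0,0,0,8],[0,-6.4,1.6,0,0,0,8]]';python3 -m creep '[[0,-6.3,2.1,0,0,0,8],[0,-6.1,2.5,0,0,0,8],[0,-5.9,2.9,0,0,0,8],[0,0,0,0,0,0,8]]'
python3 - <<'E'
from h import *
s,r=st()
d=snap('wrist','w4');d=snap('side','s4');d=snap('scene','sc4')
cv2.imwrite('pics/s4c.png',cv2.resize(np.hstack([load('s4')['img'][140:240,240:340,::-1],load('sc4')['img'][170:270,315:415,::-1]]),None,fx=4,fy=4,interpolation=cv2.INTER_CUBIC))
E
```

```text
time: 5.3
position: [0.527, 0.1007, 0.2326]
tool_rot: [-0.182, 1.559, 0.19]
ft_force: [-6.1, 3.7, 18.0]
grip_width: 0.201
time: 5.6
position: [0.5353, 0.0824, 0.2326]
tool_rot: [-0.182, 1.558, 0.189]
ft_force: [-4.3, 3.1, 15.8]
grip_width: 0.203
time: 6.0
position: [0.5476, 0.0653, 0.2326]
tool_rot: [-0.182, 1.557, 0.187]
ft_force: [-2.6, 0.3, 15.6]
grip_width: 0.203
t 6.0 pos [0.5476 0.0653 0.2326] F [-2.6  0.3 15.6] grip 0.20264479406275074
[[ 0.005 -0.233  0.972]
 [ 0.004  0.972  0.233]
 [-1.     0.002  0.006]]
q [-0.363  0.263  0.223  1.898 -0.073  0.982  1.699]
```

View pics/s4c.png

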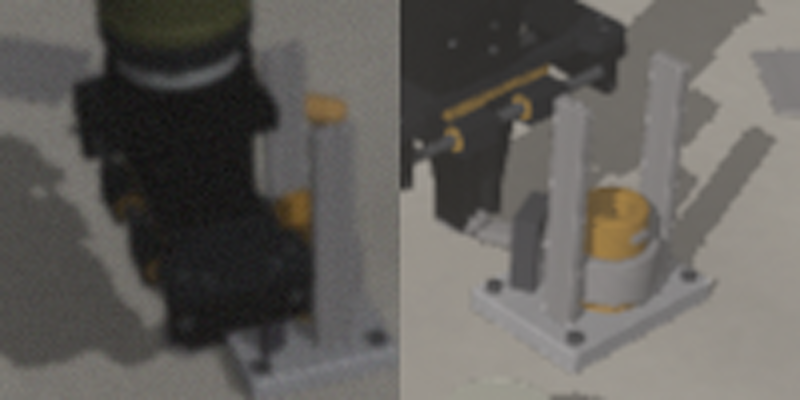

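```bash
python3 -m creep '[[-4,0,0,0,0,0,8],[-3,0,0,0,0,0,8],[-1.5,0,0,0,0,0,8],[0,0,0,0,0,0,8]]';python3 -m creep '[[0,0,0,0,0,0,40],[0,0,0,0,0,0,50],[0,0,0,0,0,0,60],[0,0,0,0,0,0,60]]'
python3 - <<'E'
from h import *
s,r=st()
E
```

```text
time: 6.55
position: [0.5475, 0.0655, 0.2407]
tool_rot: [-0.183, 1.556, 0.187]
ft_force: [-0.1, 0.8, 9.6]
grip_width: 0.204
time: 6.95
position: [0.547, 0.0624, 0.2399]
tool_rot: [-0.184, 1.56, 0.182]
ft_force: [-1.7, -7.0, 11.1]
grip_width: 0.479
t 6.95 pos [0.547  0.0624 0.2399] F [-1.7 -7.  11.1] grip 0.47850252115304537
[[ 0.004 -0.231  0.973]
 [-0.001  0.973  0.231]
 [-1.    -0.002  0.003]]
q [-0.363  0.253  0.226  1.894 -0.065  0.998  1.696]
```

```bash
python3 -m creep '[[-2,0,0,0,0,0,60],[-2,0,0,0,0,0,60]]'
python3 - <<'E'
from h import *
s,r=st()
d=snap('side','s5');d=snap('scene','sc5');d=snap('wrist','w5')
cv2.imwrite('pics/s5c.png',cv2.resize(np.hstack([load('s5')['img'][140:240,240:340,::-1],load('sc5')['img'][170:270,315:415,::-1]]),None,fx=4,fy=4,interpolation=cv2.INTER_CUBIC))
E
```

```text
time: 7.15
position: [0.5463, 0.0637, 0.2425]
tool_rot: [-0.183, 1.561, 0.184]
ft_force: [-0.6, 0.1, 0.3]
grip_width: 0.643
t 7.15 pos [0.5463 0.0637 0.2425] F [-0.6  0.1  0.3] grip 0.6434290833755826
[[ 0.002 -0.231  0.973]
 [ 0.001  0.973  0.231]
 [-1.     0.     0.002]]
q [-0.364  0.25   0.225  1.893 -0.066  1.005  1.694]
```

View pics/s5c.png

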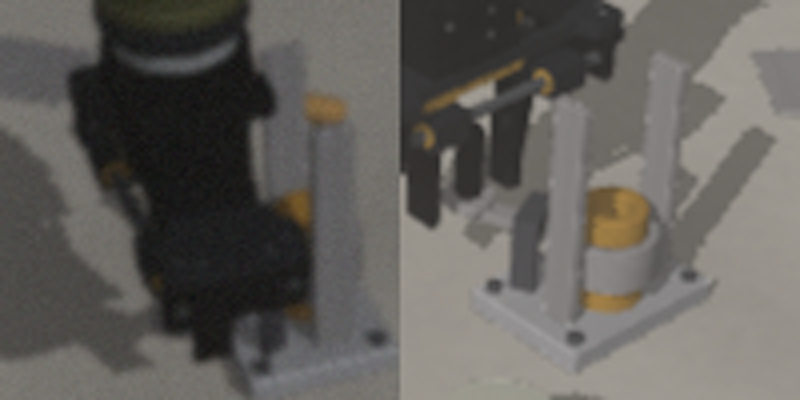

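View pics/w5.png

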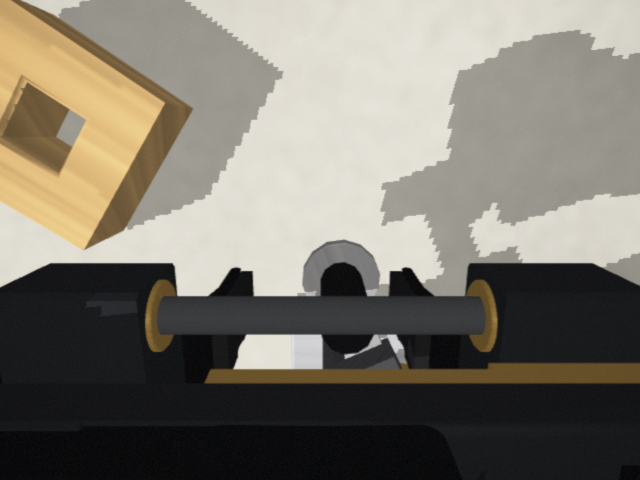

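```bash
python3 -m creep '[[-40,0,0,0,0,0,70],[-50,0,0,0,0,0,87],[-50,0,0,0,0,0,87],[-45,0,0,0,0,0,87]]'
python3 - <<'E'
from h import *
s,r=st()
d=snap('wrist','w6')
E
```

```text
time: 7.7
position: [0.5455, 0.0642, 0.4288]
tool_rot: [-0.184, 1.562, 0.185]
ft_force: [0.1, 0.7, -0.2]
grip_width: 0.951
t 7.7 pos [0.5455 0.0642 0.4288] F [ 0.1  0.7 -0.2] grip 0.9510936193330266
[[ 0.    -0.233  0.973]
 [ 0.001  0.973  0.233]
 [-1.     0.001  0.001]]
q [-0.384  0.093  0.234  1.678 -0.022  1.374  1.66 ]
```

View pics/w6.png

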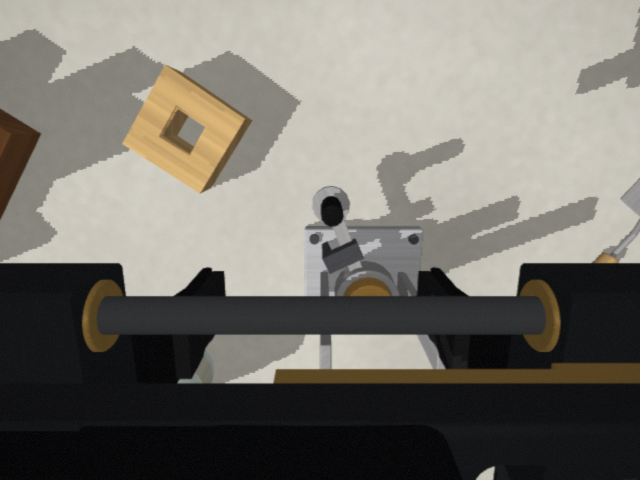

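Run:
```python
from h import *
d=load('w6');im=d['img']
cv2.imwrite('pics/w6c.png',cv2.resize(np.hstack([im[55:205,110:260,::-1],im[175:305,295:425,::-1].copy().repeat(1,0) if 0 else cv2.resize(im[165:315,290:440,::-1],(150,150))]),None,fx=2.66,fy=2.66,interpolation=cv2.INTER_CUBIC))
for u,v,z in [(331,204,.059),(331.5,206,.082),(332,211,.105)]:
    p=onz(d,u,v,z);w=p[:2]-[.617,.127];print(p,np.hypot(*w),np.arctan2(w[1],w[0])%(2*np.pi)-np.radians(193.6))
```

```text
[0.53792545 0.07254744 0.059     ] 0.09600971227252858 0.36568476146494033
[0.5357262  0.07184904 0.082     ] 0.09821944662338367 0.35884176640253473
[0.53558856 0.07159858 0.105     ] 0.09847406051610103 0.36016155519764714
```

View pics/w6c.png

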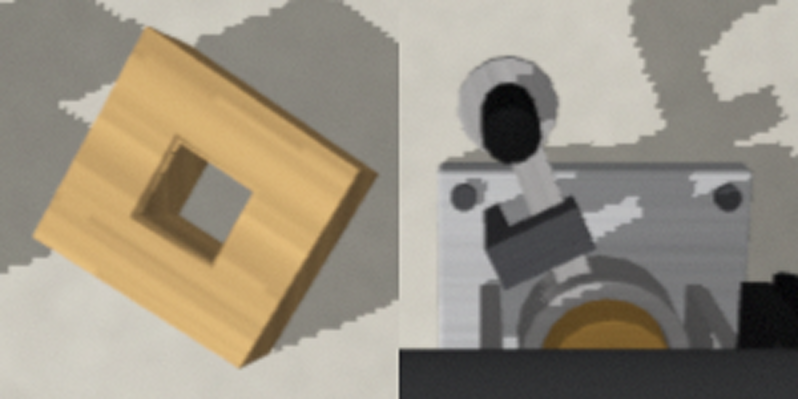

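```bash
python3 -m creep '[[50,-1.5,0,0,0,0,60],[50,0,0,0,0,0,60],[50,0,0,0,0,0,50],[29,0,0,0,0,0,40],[0,0,0,0,0,0,16]]' 15;  python3 -m creep '[[0,0,0,0,0,0,12],[0,0,0,0,0,0,12],[0,0,0,0,0,0,8],[0,0,0,0,0,0,8]]' 15
python3 - <<'E'
from h import *
s,r=st()
p=s['position'][:2];w=p-[.617,.127];print(np.hypot(*w),np.arctan2(w[1],w[0])%(2*np.pi)-np.radians(193.6))
E
```

```text
time: 8.25
position: [0.5434, 0.0625, 0.2425]
tool_rot: [-0.185, 1.573, 0.184]
ft_force: [-0.1, 0.0, -0.6]
grip_width: 0.629
time: 8.65
position: [0.5474, 0.0649, 0.25]
tool_rot: [-0.182, 1.557, 0.188]
ft_force: [2.3, 6.0, -1.3]
grip_width: 0.263
t 8.65 pos [0.5474 0.0649 0.25  ] F [ 2.3  6.  -1.3] grip 0.26283560724577865
[[ 0.006 -0.233  0.972]
 [ 0.005  0.972  0.233]
 [-1.     0.003  0.007]]
q [-0.367  0.241  0.227  1.886 -0.068  1.015  1.696]
0.09329289972030992 0.49103076408328183
```

```bash
python3 -m creep '[[0,0,0,0,0,0,8],[0,0,0,0,0,0,8],[0,0,0,0,0,0,8]]' 15
python3 - <<'E'
from h import *
s,r=st()
p=s['position'][:2];w=p-[.617,.127];print(np.hypot(*w),np.arctan2(w[1],w[0])%(2*np.pi)-np.radians(193.6))
E
```

```text
time: 8.95
position: [0.5475, 0.0651, 0.2501]
tool_rot: [-0.182, 1.556, 0.188]
ft_force: [2.7, 6.1, -1.5]
grip_width: 0.201
t 8.95 pos [0.5475 0.0651 0.2501] F [ 2.7  6.1 -1.5] grip 0.20103949576791694
[[ 0.006 -0.234  0.972]
 [ 0.005  0.972  0.234]
 [-1.     0.003  0.007]]
q [-0.367  0.241  0.227  1.885 -0.068  1.015  1.696]
0.0930291694452 0.4900685986271309
```

```bash
python3 -m creep '[[0,0,0,0,0,0,40],[0,0,0,0,0,0,60],[0,0,0,0,0,0,60],[-10,0,0,0,0,0,60],[-50,0,0,0,0,0,70]]'; python3 -m creep '[[-50,0,0,0,0,0,87],[-50,0,0,0,0,0,87],[-28,0,0,0,0,0,87]]'
python3 - <<'E'
from h import *
s,r=st()
d=snap('wrist','w7');d2=snap('side','s7');d3=snap('scene','sc7');im=d['img']
cv2.imwrite('pics/w7c.png',cv2.resize(np.hstack([im[165:305,290:430,::-1],d2['img'][140:280,240:380,::-1]]),None,fx=2.8,fy=2.8,interpolation=cv2.INTER_CUBIC))
E
```

```text
time: 9.45
position: [0.5438, 0.0616, 0.3038]
tool_rot: [-0.185, 1.574, 0.182]
ft_force: [0.7, 0.3, -0.1]
grip_width: 0.572
time: 9.75
position: [0.5464, 0.0615, 0.4416]
tool_rot: [-0.182, 1.556, 0.183]
ft_force: [1.3, -0.3, 0.8]
grip_width: 0.845
t 9.75 pos [0.5464 0.0615 0.4416] F [ 1.3 -0.3  0.8] grip 0.8445208641776041
[[ 0.007 -0.231  0.973]
 [ 0.001  0.973  0.231]
 [-1.    -0.     0.007]]
q [-0.384  0.086  0.24   1.659 -0.021  1.392  1.662]
```

View pics/w7c.png

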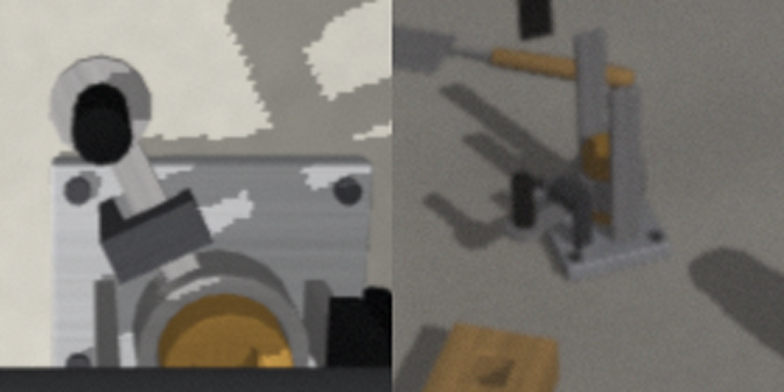

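Run:
```python
from h import *
d=load('w7');p=onz(d,290+100/2.8,165+106/2.8,.059);w=p[:2]-[.617,.127];print('swing',np.hypot(*w),np.arctan2(w[1],w[0])%(2*np.pi)-np.radians(193.6))
d=load('w6');c=lambda q:(110+q[0]/2.66,55+q[1]/2.66)
T=np.array([onz(d,*c(q),.04) for q in [(150,28),(360,172),(240,365),(35,237)]]);H=np.array([onz(d,*c(q),.04) for q in [(178,137),(253,190),(213,263),(133,215)]])
for X in(T,H):
    print(np.round(X.mean(0),4)); e=np.roll(X,-1,0)-X;print(np.degrees(np.arctan2(e[:,1],e[:,0])),np.linalg.norm(e,axis=1))
# height check with side view corner
b=load('side0')
g=lambda x,y:(215+x/3.8,140+y/3.8)
for q,s_ in [((35,237),(150,545)),((150,28),(180,440)),((360,172),(320,462)),((240,365),(285,560))]:
    for s2 in[(180,440),(320,462),(285,560),(150,545)]:
        x,e=tri((d,*c(q)),(b,*g(*s2)))
        if max(e)<.006: print(q,s2,np.round(x,3),np.round(e,4))
```

```text
swing 0.095604064211702 0.4555221634529687
[ 0.5081 -0.0691  0.04  ]
[  69.19165638  -21.27495113 -109.90964544  159.04580539] [0.07931851 0.07835007 0.07889274 0.07958513]
[ 0.5076 -0.0699  0.04  ]
[  67.77869884  -19.10831464 -108.2959907   158.74065686] [0.0289657  0.02835008 0.0300659  0.03037072]
(35, 237) (285, 560) [ 0.534 -0.121  0.039] [0.0022 0.0022]
(150, 28) (150, 545) [ 0.461 -0.095  0.033] [0.0047 0.0047]
(360, 172) (180, 440) [ 0.485 -0.019  0.034] [0.0005 0.0005]
(240, 365) (320, 462) [ 0.56  -0.048  0.035] [0.0004 0.0004]
```

```bash
python3 -m creep '[[0,-47,2,0,0,0,87],[0,-47,2,0,0,0,87],[0,-47,2,0,0,0,87],[0,-47,2,0,0,0,87],[0,-47,2,0,0,0,87]]'; python3 -m creep '[[0,-47,2,0,0,0,87],[0,-47,2,0,0,0,87],[0,-47,3,0.13,0,0,87],[0,0,0,0.13,0,0,87],[0,0,0,0.13,0,0,87]]'; python3 -m creep '[[0,0,0,0.13,0,0,87],[0,0,0,0.13,0,0,87]]'
python3 - <<'E'
from h import *
s,r=st()
d=snap('wrist','w8');d=snap('side','s8')
E
```

```text
time: 10.4
position: [0.6102, -0.1659, 0.4343]
tool_rot: [-0.183, 1.565, 0.184]
ft_force: [0.3, 0.6, 0.1]
grip_width: 1.0
time: 10.9
position: [0.6491, -0.3023, 0.4328]
tool_rot: [0.13, 1.572, -0.13]
ft_force: [0.1, 1.1, -0.5]
grip_width: 1.002
time: 11.1
position: [0.6495, -0.2999, 0.4337]
tool_rot: [0.332, 1.549, -0.331]
ft_force: [0.4, 0.4, -0.2]
grip_width: 1.003
t 11.1 pos [ 0.6495 -0.2999  0.4337] F [ 0.4  0.4 -0.2] grip 1.0029285624810025
[[-0.003  0.41   0.912]
 [ 0.001  0.912 -0.41 ]
 [-1.    -0.    -0.004]]
q [ 0.021  0.495  0.571  1.232 -0.26   1.489  1.706]
```

View pics/w8.png

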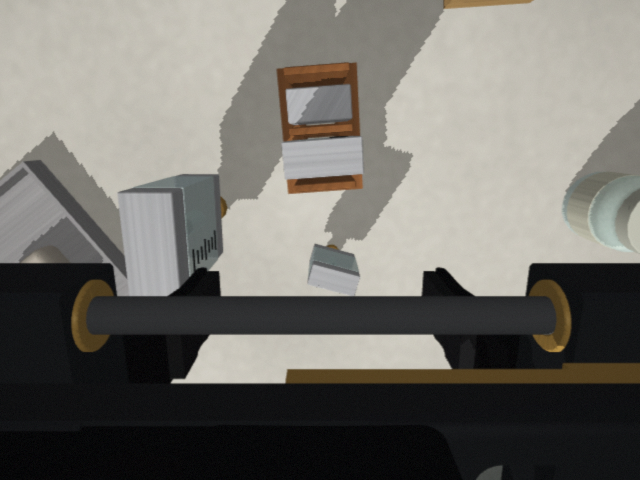

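Run:
```python
from h import *
im=load('w8')['img']
cv2.imwrite('pics/w8c.png',cv2.resize(im[50:210,240:400,::-1],None,fx=4,fy=4,interpolation=cv2.INTER_CUBIC))
cv2.imwrite('pics/w8d.png',cv2.resize(im[150:310,100:380,::-1],None,fx=2.8,fy=2.8,interpolation=cv2.INTER_CUBIC))
```

```text
(no output)
```

View pics/w8c.png

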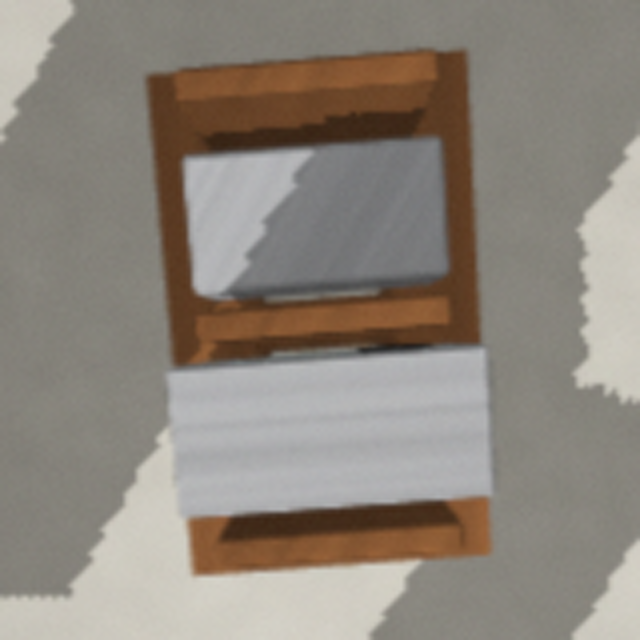

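View pics/w8d.png

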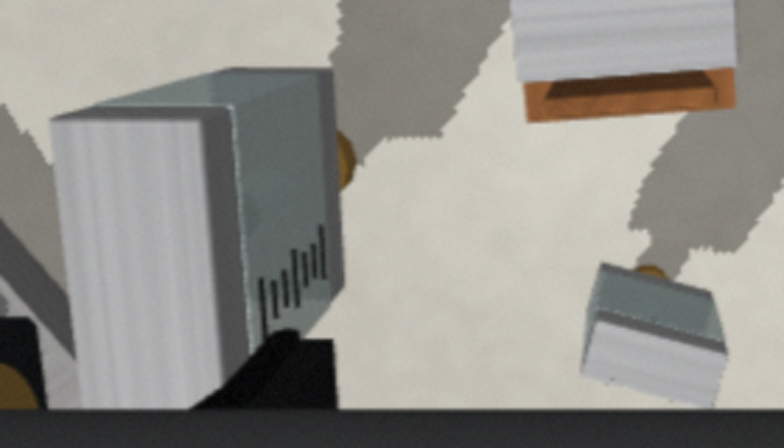

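Run:
```python
from h import *
d=load('w8');a=load('scene0');b=load('side0')
s=lambda x,y:(110+x/5,215+y/5);e=lambda x,y:(240+x/4,290+y/4);w=lambda x,y:(100+x/2.8,150+y/2.8);c=lambda x,y:(240+x/4,50+y/4)
x=lambda n,*v:print(n,*[np.round(k,4) for k in tri(*v)])
x('big TR',(d,*w(205,118)),(a,*s(205,130)),(b,*e(345,290)))
x('big TL',(d,*w(52,118)),(a,*s(122,130)),(b,*e(332,370)))
X=np.array([onz(d,*c(*q),.13) for q in[(168,370),(485,348),(490,495),(180,515)]])
print('meter',np.round(X,4),X.mean(0));v=np.roll(X,-1,0)-X;print(np.degrees(np.arctan2(v[:,1],v[:,0])),np.linalg.norm(v,axis=1))
# corner triangulation: TL wrist -> side (343,180)?; TR -> side (366,65)
x('m TR',(d,*c(485,348)),(b,*e(366,65))); x('m BR',(d,*c(490,495)),(b,*e(425,70)));x('m TL',(d,*c(168,370)),(b,*e(343,180)))
x('m BR sc',(d,*c(490,495)),(a,*s(528,173)));x('m BL sc',(d,*c(180,515)),(a,*s(398,182)))
for n,q in [('wallfar',[(178,75,0),(437,55,0)]),('wallnear',[(195,545),(490,530)])]:
    Y=[onz(d,*c(*k[:2]),.13) for k in q];u=Y[1]-Y[0];print(n,np.round(Y,3).tolist(),np.degrees(np.arctan2(u[1],u[0])),np.linalg.norm(u))
```

```text
big TR [ 0.5795 -0.3732  0.1547] [0.0033 0.0042 0.0043]
big TL [ 0.5678 -0.4047  0.1562] [0.001  0.0059 0.0053]
meter [[ 0.5827 -0.2986  0.13  ]
 [ 0.6018 -0.2473  0.13  ]
 [ 0.6252 -0.2562  0.13  ]
 [ 0.606  -0.3074  0.13  ]] [ 0.60393634 -0.27736438  0.13      ]
[  69.62100527  -20.85583461 -110.56508671  159.28189927] [0.05469616 0.02513159 0.05463499 0.02495371]
m TR [ 0.6019 -0.2467  0.1229] [0.0002 0.0002]
m BR [ 0.6256 -0.2561  0.1273] [0. 0.]
m TL [ 0.5838 -0.3     0.1167] [0.0015 0.0015]
m BR sc [ 0.6259 -0.2547  0.1274] [0.0014 0.0014]
m BL sc [ 0.607  -0.3051  0.1276] [0.0027 0.0027]
wallfar [[0.54, -0.277, 0.13], [0.555, -0.236, 0.13]] 69.86489439849791 0.04287426908326325
wallnear [[0.612, -0.307, 0.13], [0.631, -0.259, 0.13]] 68.67427341100398 0.0522018787104977
```

```bash
python3 -m creep '[[0,1,-25,0,0,0,87],[0,1,-26,-0.065,0,0,87],[45,0,0,0,0,0,87],[45,0,0,0,0,0,87],[0,0,0,0,0,0,87]]'
python3 - <<'E'
from h import *
s,r=st()
print('to go',r.T@(np.array([.604,-.277,.274])-s['position'])*1000,'yaw y',np.degrees(np.arctan2(r[1,1],r[0,1])))
d=snap('wrist','w9')
d=snap('scene','sc9');d2=snap('side','s9')
cv2.imwrite('pics/s9c.png',cv2.resize(np.hstack([d['img'][190:340,110:260,::-1],d2['img'][270:420,270:420,::-1]]),None,fx=2.6,fy=2.6,interpolation=cv2.INTER_CUBIC))
E
```

```text
time: 11.7
position: [0.6018, -0.2753, 0.3384]
tool_rot: [0.276, 1.567, -0.271]
ft_force: [-0.8, 0.4, -0.6]
grip_width: 0.998
t 11.7 pos [ 0.6018 -0.2753  0.3384] F [-0.8  0.4 -0.6] grip 0.9978455907962674
[[-0.012  0.341  0.94 ]
 [ 0.005  0.94  -0.341]
 [-1.     0.001 -0.014]]
q [-0.029  0.423  0.552  1.516 -0.225  1.28   1.774]
to go [64.395288   -0.90756425  3.55268563] yaw y 70.06647590501744
```

View pics/w9.png

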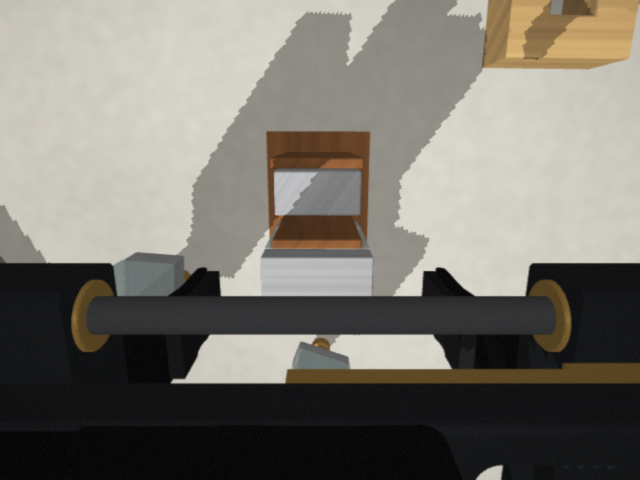

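View pics/s9c.png

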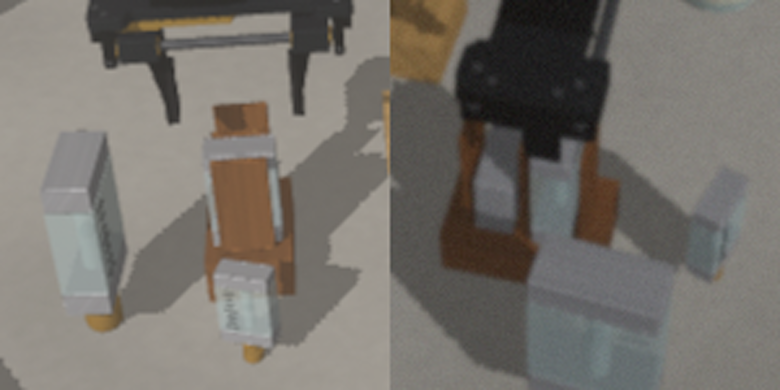

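```bash
python3 -m creep '[[32,-1,2,0,0,0,87],[31,0,0,0,0,0,87],[0,0,0,0,0,0,87]]'
python3 - <<'E'
from h import *
s,r=st()
print('to go',r.T@(np.array([.604,-.277,.274])-s['position'])*1000,'yaw y',np.degrees(np.arctan2(r[1,1],r[0,1])))
d=snap('wrist','w10')
E
```

```text
time: 12.15
position: [0.6052, -0.2784, 0.2811]
tool_rot: [0.275, 1.557, -0.274]
ft_force: [-0.1, 0.7, -0.1]
grip_width: 1.002
t 12.15 pos [ 0.6052 -0.2784  0.2811] F [-0.1  0.7 -0.1] grip 1.0021459908845745
[[-0.004  0.343  0.939]
 [ 0.001  0.939 -0.343]
 [-1.    -0.    -0.004]]
q [-0.014  0.475  0.536  1.568 -0.256  1.174  1.795]
to go [ 7.14265795  0.86135176 -1.60649203] yaw y 69.945430701078
```

View pics/w10.png

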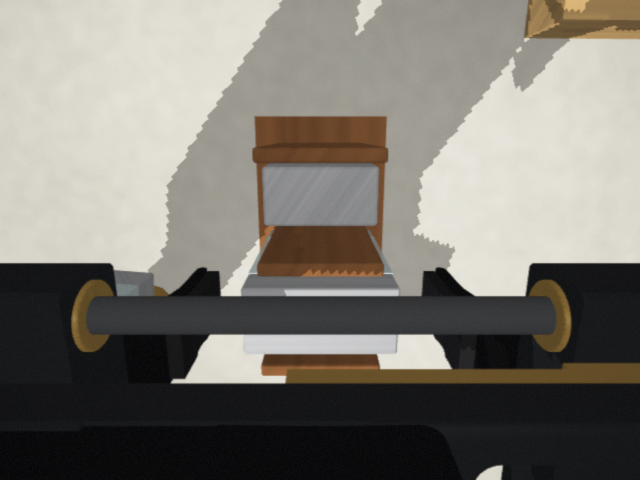

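Run:
```python
from h import *
s,r=st();d=load('w10')
for x in(.151,.155): print(proj(d,s['position']+r@[x,0,0]),proj(d,s['position']+r@[x,0.028,.013]),proj(d,s['position']+r@[x,-.028,-.013]))
im=d['img'];cv2.imwrite('pics/w10c.png',cv2.resize(im[250:390,190:450,::-1],None,fx=3,fy=3,interpolation=cv2.INTER_CUBIC))
```

```text
t 12.2 pos [ 0.6059 -0.2788  0.2834] F [0.4 0.9 0.9] grip 0.9991863593345703
[[-0.001  0.343  0.939]
 [ 0.     0.939 -0.343]
 [-1.    -0.    -0.001]]
q [-0.014  0.473  0.537  1.565 -0.255  1.174  1.794]
[317.67416715 331.47407685] [395.56362228 364.4014245 ] [236.28630651 297.06779711]
[317.76652788 326.21740857] [393.61519877 358.39286283] [238.60418488 292.63627503]
```

View pics/w10c.png

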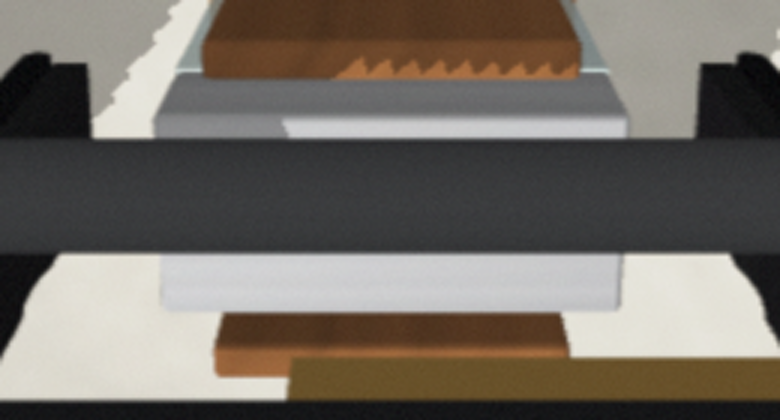

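```bash
python3 -m creep '[[9,0.8,-2.2,0,0,0,87],[0,0,0,0,0,0,65],[0,0,0,0,0,0,50],[0,0,0,0,0,0,50],[0,0,0,0,0,0,50]]' 25; python3 -m creep '[[0,0,0,0,0,0,50],[0,0,0,0,0,0,50]]' 25
```

```text
time: 12.7
position: [0.604, -0.2773, 0.2745]
tool_rot: [0.275, 1.552, -0.275]
ft_force: [-0.2, -0.6, 0.7]
grip_width: 0.723
time: 12.9
position: [0.6039, -0.2774, 0.2742]
tool_rot: [0.275, 1.553, -0.275]
ft_force: [-0.4, 0.0, 1.0]
grip_width: 0.641
```

```bash
python3 -m creep '[[0,0,0,0,0,0,48],[-15,0,0,0,0,0,48],[-20,0,0,0,0,0,48],[-20,0,0,0,0,0,48]]' 30; python3 -m creep '[[-30,0,0,0,0,0,48],[-30,0,0,0,0,0,48],[0,0,0,0,0,0,48]]'
python3 - <<'E'
from h import *
s,r=st()
print('to go',r.T@(np.array([.508,-.0695,.274])-s['position'])*1000,'yaw y',np.degrees(np.arctan2(r[1,1],r[0,1])))
d=snap('scene','sc11');d2=snap('side','s11')
cv2.imwrite('pics/s11c.png',cv2.resize(np.hstack([d['img'][150:310,130:330,::-1],d2['img'][220:380,230:430,::-1]]),None,fx=2,fy=2,interpolation=cv2.INTER_CUBIC))
E
```

```text
time: 13.3
position: [0.6037, -0.277, 0.3296]
tool_rot: [0.275, 1.554, -0.275]
ft_force: [-0.1, -0.7, -1.5]
grip_width: 0.64
time: 13.6
position: [0.6046, -0.2781, 0.3945]
tool_rot: [0.274, 1.545, -0.276]
ft_force: [0.7, -0.3, -1.5]
grip_width: 0.642
t 13.6 pos [ 0.6046 -0.2781  0.3945] F [ 0.7 -0.3 -1.5] grip 0.6415037062787016
[[ 0.008  0.344  0.939]
 [-0.003  0.939 -0.344]
 [-1.     0.     0.009]]
q [-0.033  0.388  0.565  1.447 -0.21   1.359  1.761]
to go [ 119.10002584  162.70223106 -163.42801053] yaw y 69.89495548704073
```

View pics/s11c.png

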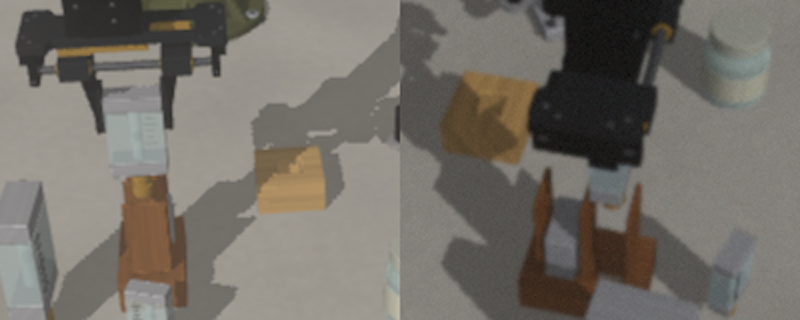

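```bash
python3 -m creep '[[0,45,0,0,0,0,48],[0,35,-30,0,0,0,48],[0,33,-37,0,0,0,48],[0,25,-43,0,0,0,48],[0,25,-43,0,0,0,48]]'; python3 -m creep '[[0,0,-10,0,0,0,48],[40,0,0,0,0,0,48],[10,0,0,0,0,0,48],[0,0,0,0,0,0,48]]'
python3 - <<'E'
from h import *
s,r=st()
print('to go',r.T@(np.array([.508,-.0695,.274])-s['position'])*1000,'yaw y',np.degrees(np.arctan2(r[1,1],r[0,1])))
d=snap('scene','sc12');d2=snap('side','s12')
cv2.imwrite('pics/s12c.png',cv2.resize(np.hstack([d['img'][170:290,210:340,::-1],d2['img'][200:320,210:340,::-1]]),None,fx=3,fy=3,interpolation=cv2.INTER_CUBIC))
E
```

```text
time: 14.2
position: [0.5144, -0.0694, 0.3866]
tool_rot: [0.274, 1.557, -0.275]
ft_force: [-0.9, 0.8, -1.1]
grip_width: 0.643
time: 14.6
position: [0.5057, -0.0684, 0.3363]
tool_rot: [0.275, 1.559, -0.277]
ft_force: [-0.3, -0.6, -1.2]
grip_width: 0.64
t 14.6 pos [ 0.5057 -0.0684  0.3363] F [-0.3 -0.6 -1.2] grip 0.6398983983776444
[[-0.006  0.344  0.939]
 [-0.001  0.939 -0.344]
 [-1.    -0.003 -0.005]]
q [-0.372  0.07   0.476  1.896 -0.033  1.19   1.334]
to go [62.25968417 -0.06703977  2.84882939] yaw y 69.85070569138738
```

View pics/s12c.png

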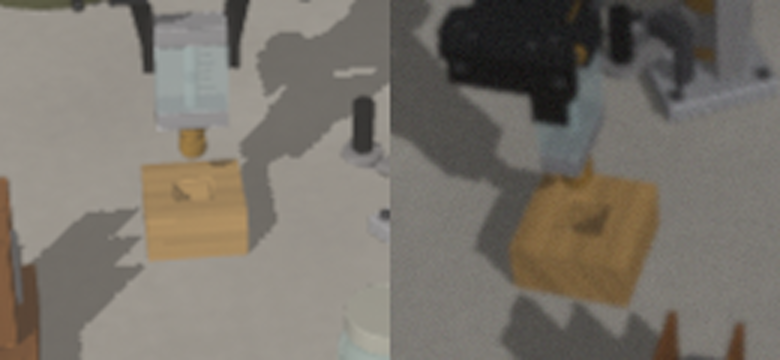

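Run:
```python
from h import *
d=load('sc12');d2=load('s12')
print(onz(d,210+193/3,170+149/3,.073),onz(d2,210+(576-390)/3,200+178/3,.075))
im=d['img'];im2=d2['img'];cv2.imwrite('pics/s12d.png',cv2.resize(np.hstack([im[195:245,250:300,::-1],im2[235:285,250:300,::-1]]),None,fx=8,fy=8,interpolation=cv2.INTER_CUBIC))
```

```text
[ 0.50217129 -0.06385228  0.073     ] [ 0.50532575 -0.07362399  0.075     ]
```

View pics/s12d.png

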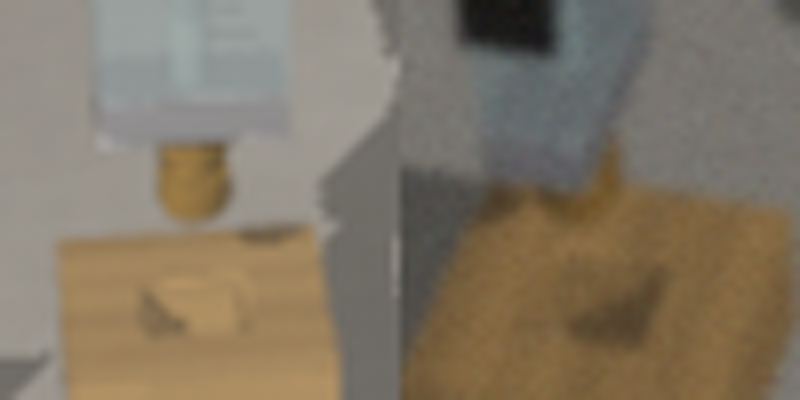

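Run:
```python
from h import *
d=load('sc12');d2=load('s12')
h1=onz(d,250+195/8,195+303/8,.04);n1=onz(d,250+193/8,195+205/8,.072)
h2=onz(d2,250+220/8,235+300/8,.04);n2=onz(d2,250+178/8,235+205/8,.072)
print(h1,n1,n1-h1);print(h2,n2,n2-h2)
```

```text
[ 0.50912428 -0.06782723  0.04      ] [ 0.50436082 -0.06545087  0.072     ] [-0.00476346  0.00237636  0.032     ]
[ 0.51362726 -0.07760208  0.04      ] [ 0.50556316 -0.07430258  0.072     ] [-0.0080641  0.0032995  0.032    ]
```

```bash
python3 -m creep '[[20,0,3,0,0,0,48],[0,0,0,0,0,0,48]]'
python3 - <<'E'
from h import *
s,r=st()
print('to go',r.T@(np.array([.508,-.0695,.274])-s['position'])*1000)
d=snap('scene','sc13');d2=snap('side','s13')
im=d['img'];im2=d2['img'];cv2.imwrite('pics/s13d.png',cv2.resize(np.hstack([im[205:255,250:300,::-1],im2[235:285,250:300,::-1]]),None,fx=8,fy=8,interpolation=cv2.INTER_CUBIC))
E
```

```text
time: 14.9
position: [0.5096, -0.0696, 0.3181]
tool_rot: [0.275, 1.555, -0.277]
ft_force: [-0.3, -0.3, -2.4]
grip_width: 0.642
t 14.9 pos [ 0.5096 -0.0696  0.3181] F [-0.3 -0.3 -2.4] grip 0.6424766862723531
[[-0.002  0.344  0.939]
 [-0.001  0.939 -0.344]
 [-1.    -0.001 -0.002]]
q [-0.367  0.096  0.478  1.91  -0.047  1.149  1.348]
to go [44.08779067 -0.43759749 -1.47540095]
```

View pics/s13d.png

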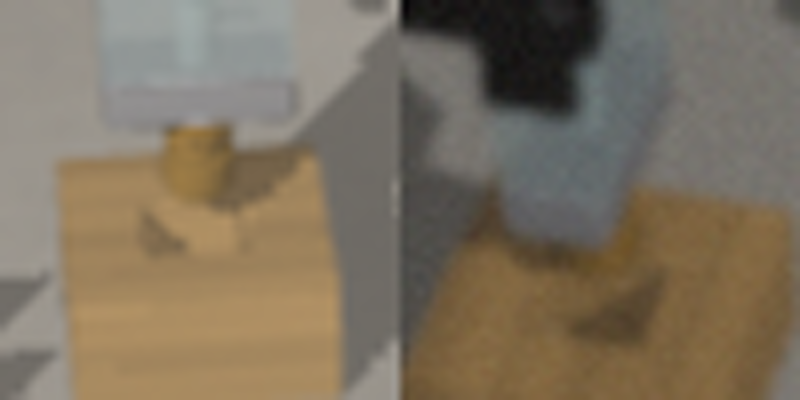

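```bash
python3 -m creep '[[10,0,-1,0,0,0,48],[10,0,0,0,0,0,48],[0,0,0,0,0,0,48]]'; python3 -m creep '[[10,0,0,0,0,0,48],[8,0,0,0,0,0,48],[0,0,0,0,0,0,48]]'
```

```text
time: 15.3
position: [0.5079, -0.0686, 0.2973]
tool_rot: [0.275, 1.556, -0.276]
ft_force: [-0.0, -0.3, -2.3]
grip_width: 0.639
time: 15.6
position: [0.508, -0.0687, 0.2793]
tool_rot: [0.275, 1.556, -0.276]
ft_force: [0.1, 0.6, -1.5]
grip_width: 0.639
```

```bash
python3 -m creep '[[3,0,0,0,0,0,48],[2,0,0,0,0,0,48],[1,0,0,0,0,0,48],[0,0,0,0,0,0,48]]'
```

```text
time: 16.0
position: [0.5087, -0.0688, 0.2748]
tool_rot: [0.275, 1.553, -0.275]
ft_force: [1.1, -0.7, -1.9]
grip_width: 0.638
```

```bash
python3 -m creep '[[1.5,0,0,0,0,0,48],[0,0,0,0,0,0,48]]';python3 -m creep '[[1.5,0,0,0,0,0,48],[0,0,0,0,0,0,48]]'
```

```text
time: 16.2
position: [0.5089, -0.0689, 0.2741]
tool_rot: [0.276, 1.552, -0.275]
ft_force: [-0.5, 0.0, 3.0]
grip_width: 0.641
time: 16.4
position: [0.5091, -0.069, 0.2741]
tool_rot: [0.276, 1.552, -0.275]
ft_force: [-5.5, 0.8, 14.5]
grip_width: 0.639
```

```bash
python3 -m creep '[[-1.5,0,0,0,0,0,48],[0,0,0,0,0,0,70],[0,0,0,0,0,0,87],[0,0,0,0,0,0,87],[0,0,0,0,0,0,87]]'; python3 -m creep '[[-20,0,0,0,0,0,87],[-45,0,0,0,0,0,87],[-45,0,0,0,0,0,87]]'
python3 - <<'E'
from h import *
s,r=st()
d=snap('scene','sc14');d2=snap('side','s14')
snap('wrist','w14')
cv2.imwrite('pics/s14c.png',cv2.resize(np.hstack([d['img'][170:290,210:340,::-1],d2['img'][200:320,210:340,::-1]]),None,fx=3,fy=3,interpolation=cv2.INTER_CUBIC))
E
```

```text
time: 16.9
position: [0.5087, -0.0688, 0.2731]
tool_rot: [0.275, 1.553, -0.275]
ft_force: [-0.4, -0.3, -0.0]
grip_width: 0.917
time: 17.2
position: [0.5082, -0.0688, 0.3837]
tool_rot: [0.275, 1.555, -0.276]
ft_force: [0.8, 0.5, 0.1]
grip_width: 0.993
t 17.2 pos [ 0.5082 -0.0688  0.3837] F [0.8 0.5 0.1] grip 0.9931783673362566
[[-0.002  0.344  0.939]
 [-0.     0.939 -0.344]
 [-1.    -0.001 -0.002]]
q [-0.381  0.034  0.477  1.831 -0.016  1.283  1.32 ]
```

View pics/s14c.png

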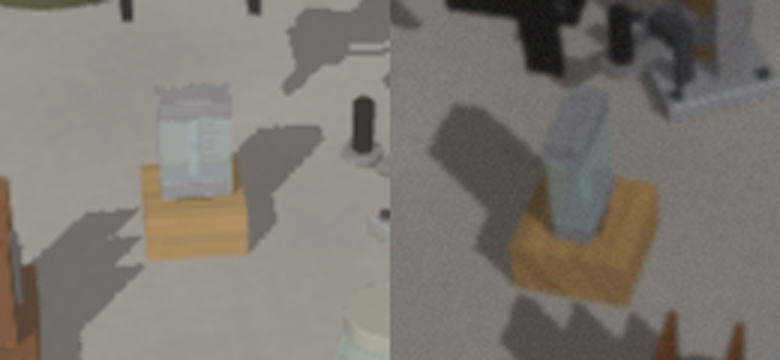

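View pics/w14.png

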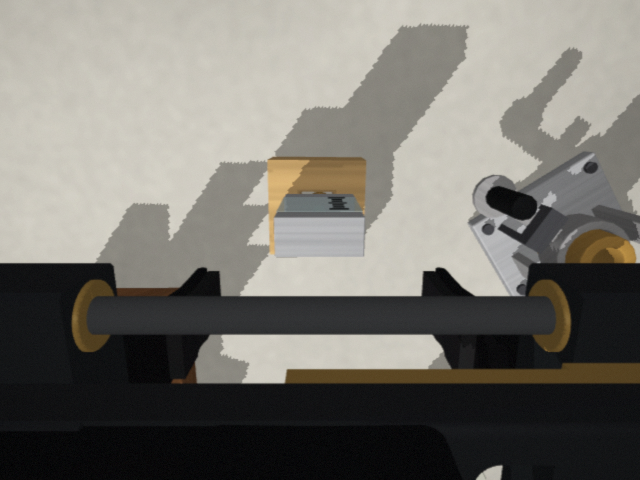

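Run:
```python
from h import *
d=load('w14');im=d['img']
cv2.imwrite('pics/w14c.png',cv2.resize(im[140:280,240:400,::-1],None,fx=4,fy=4,interpolation=cv2.INTER_CUBIC))
```

```text
(no output)
```

View pics/w14c.png

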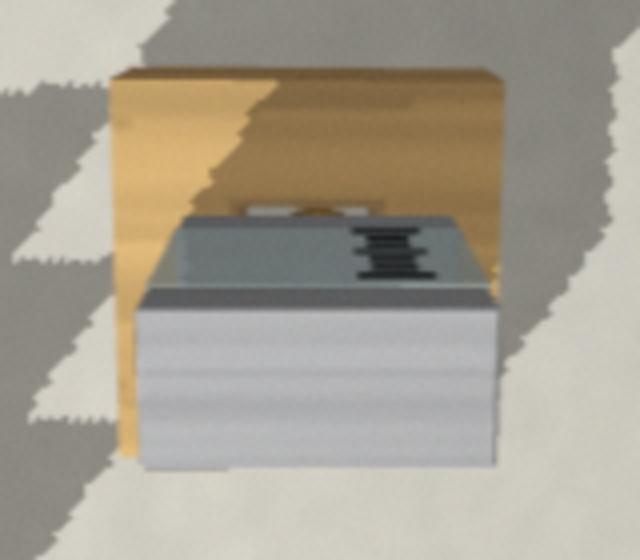

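Run:
```python
from h import *
d=load('w14');c=lambda x,y:(240+x/4,140+y/4);f=np.array([.939,-.344])
X=np.array([onz(d,*c(*q),.13) for q in[(137,310),(498,308),(496,466),(145,468)]]);print(X.mean(0));v=np.roll(X,-1,0)-X;print(np.degrees(np.arctan2(v[:,1],v[:,0])),np.linalg.norm(v,axis=1))
B=np.array([onz(d,*c(*q),.04) for q in[(182,217),(455,217)]]);m=B.mean(0)[:2]+f*.013;print('bottom centre',m,np.linalg.norm(B[1]-B[0]),np.degrees(np.arctan2(*(B[1]-B[0])[1::-1])))
```

```text
[ 0.50951086 -0.06767921  0.13      ]
[  70.11990416  -19.28424739 -109.8840971   160.98719728] [0.05492624 0.02523028 0.05480676 0.02522798]
bottom centre [ 0.51003384 -0.0678644 ] 0.05634792283758465 69.80764887603272
```

```bash
python3 -m creep '[[0,1.2,1,0.143,0,0,87],[0,0,0,0.143,0,0,87],[0,0,0,0.143,0,0,87],[0,0,0,0.143,0,0,87],[0,0,0,0.143,0,0,87]]' && python3 -m creep '[[0,0,0,0.143,0,0,87],[0,0,0,0.143,0,0,87],[0,0,0,0.143,0,0,80],[0,0,0,0.143,0,0,70],[0,0,0,0.143,0,0,70]]' && python3 -m creep '[[20,0,0,0.14,0,0,70],[20,0,0,0,0,0,65],[0,0,0,0,0,0,65]]'
python3 - <<'E'
from h import *
s,r=st()
print('to go',r.T@(np.array([.5095,-.068,.269])-s['position'])*1000,'yaw y',np.degrees(np.arctan2(r[1,1],r[0,1])))
d=snap('wrist','w15')
E
```

```text
time: 17.85
position: [0.5096, -0.0679, 0.3815]
tool_rot: [0.833, 1.407, -0.836]
ft_force: [-0.1, 0.1, -0.7]
grip_width: 0.997
time: 18.35
position: [0.5096, -0.0679, 0.3815]
tool_rot: [1.365, 1.101, -1.369]
ft_force: [0.5, 0.2, 0.3]
grip_width: 0.843
time: 18.65
position: [0.5084, -0.0677, 0.3393]
tool_rot: [1.457, 1.027, -1.469]
ft_force: [-0.7, 0.2, -1.6]
grip_width: 0.757
t 18.65 pos [ 0.5084 -0.0677  0.3393] F [-0.7  0.2 -1.6] grip 0.7567210802571529
[[-0.008  0.939 -0.343]
 [-0.    -0.343 -0.939]
 [-1.    -0.007  0.003]]
q [-0.406  0.074  0.511  1.887 -0.037  1.198 -0.232]
to go [70.33539073  1.62386248 -0.30391176] yaw y -20.04444616871732
```

View pics/w15.png

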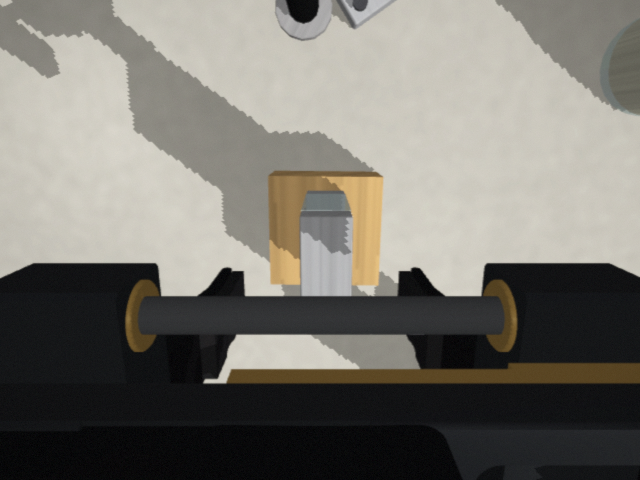

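```bash
python3 -m creep '[[35,1.8,0,0,0,0,65],[30,0,0,0,0,0,60],[5,0,0,0,0,0,55],[0,0,0,0,0,0,40],[0,0,0,0,0,0,30]]' && python3 -m creep '[[0,0,0,0,0,0,22],[0,0,0,0,0,0,20],[0,0,0,0,0,0,18],[0,0,0,0,0,0,18]]' 20
python3 - <<'E'
from h import *
s,r=st()
print('to go',r.T@(np.array([.5095,-.068,.269])-s['position'])*1000,'yaw y',np.degrees(np.arctan2(r[1,1],r[0,1])))
E
```

```text
time: 19.2
position: [0.5125, -0.0688, 0.2749]
tool_rot: [1.464, 1.021, -1.46]
ft_force: [0.0, 1.1, -0.4]
grip_width: 0.528
time: 19.6
position: [0.512, -0.0686, 0.2742]
tool_rot: [1.463, 1.023, -1.461]
ft_force: [-1.1, 0.5, 6.2]
grip_width: 0.297
t 19.6 pos [ 0.512  -0.0686  0.2742] F [-1.1  0.5  6.2] grip 0.2974024791097885
[[ 0.001  0.939 -0.343]
 [ 0.    -0.343 -0.939]
 [-1.     0.001 -0.001]]
q [-0.391  0.153  0.512  1.952 -0.086  1.056 -0.191]
to go [ 5.21461396 -2.56168104  0.29434603] yaw y -20.046626221279357
```

```bash
python3 -m creep '[[0,0,0,0,0,0,18],[-2,0,0,0,0,0,18],[0,0,0,0,0,0,18]]' 30; python3 -m creep '[[-10,0,0,0,0,0,18],[-20,0,0,0,0,0,18],[0,0,0,0,0,0,18]]' 30
python3 - <<'E'
from h import *
s,r=st()
d=snap('wrist','w16')
d=snap('scene','sc16');d2=snap('side','s16')
cv2.imwrite('pics/s16c.png',cv2.resize(np.hstack([d['img'][150:290,200:340,::-1],d2['img'][180:320,210:350,::-1]]),None,fx=2.8,fy=2.8,interpolation=cv2.INTER_CUBIC))
E
```

```text
time: 19.9
position: [0.5116, -0.0687, 0.2751]
tool_rot: [1.462, 1.023, -1.462]
ft_force: [1.0, -0.2, -2.0]
grip_width: 0.299
time: 20.2
position: [0.5128, -0.0689, 0.3078]
tool_rot: [1.465, 1.02, -1.458]
ft_force: [0.2, 0.2, -2.3]
grip_width: 0.297
t 20.2 pos [ 0.5128 -0.0689  0.3078] F [ 0.2  0.2 -2.3] grip 0.29749183618761044
[[ 0.005  0.939 -0.343]
 [ 0.    -0.343 -0.939]
 [-1.     0.005 -0.002]]
q [-0.399  0.112  0.515  1.918 -0.062  1.121 -0.211]
```

View pics/s16c.png

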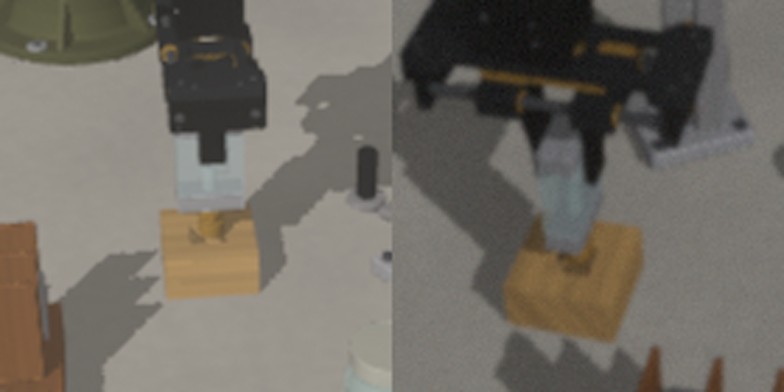

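View pics/w16.png

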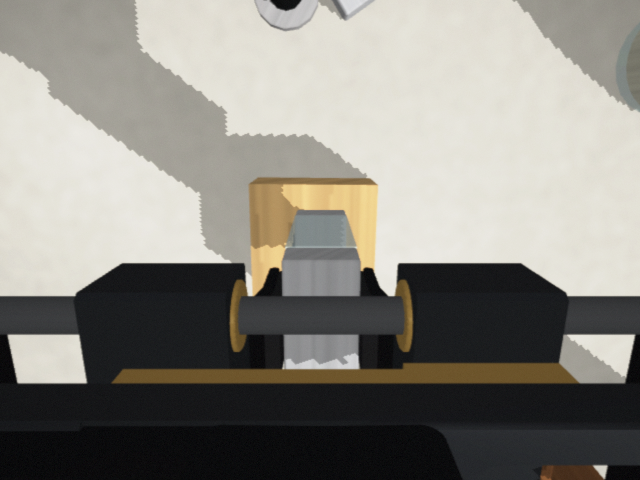

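Run:
```python
from h import *
s,r=st();d=load('w16')
cv2.imwrite('pics/w16c.png',cv2.resize(d['img'][190:390,230:420,::-1],None,fx=3,fy=3,interpolation=cv2.INTER_CUBIC))
for z in(-.030,-.028,-.026,.026,.028,.030): print(z,proj(d,s['position']+r@[.145,-.013,z]),proj(d,s['position']+r@[.145,.013,z]), proj(d,s['position']+r@[.235,-.013,z]))
```

```text
t 20.35 pos [ 0.5115 -0.0686  0.3049] F [-0.4  0.1 -1.3] grip 0.2947808781119128
[[-0.     0.939 -0.343]
 [ 0.    -0.343 -0.939]
 [-1.    -0.    -0.   ]]
q [-0.399  0.115  0.514  1.922 -0.063  1.121 -0.21 ]
-0.03 [275.79207538 250.44448069] [354.05793067 250.26686103] [292.89225351 204.23350976]
-0.028 [275.9623529  256.20618946] [353.9434823  256.02470327] [292.95763254 207.82161099]
-0.026 [276.13139561 261.92611565] [353.82986324 261.74082355] [293.02272428 211.39394519]
0.026 [280.13329866 397.33917066] [351.13986656 397.0732599 ] [294.62013834 299.06246994]
0.028 [280.27349313 402.0829541 ] [351.04562417 401.81454901] [294.67813674 302.24551048]
0.03 [280.41276465 406.79550735] [350.95200178 406.52464648] [294.73589504 305.41537453]
```

View pics/w16c.png

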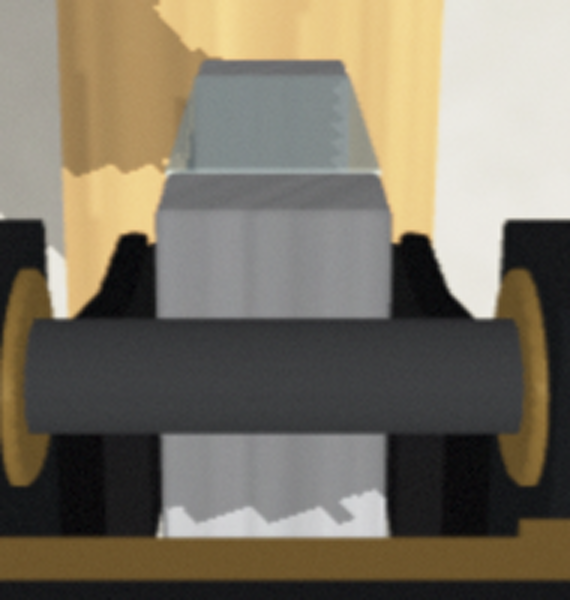

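```bash
python3 -m creep '[[-48,0,0,0,0,0,18],[-49,0,0,0,0,0,18],[-48,0,0,0,0,0,18],[0,6,-40,0,0,0,18],[0,6,-40,0,0,0,18]]' 30; python3 -m creep '[[0,6,-44,0,0,0,18],[0,6,-40,0,0,0,18],[0,6,-36,-0.147,0,0,18],[0,0,0,-0.147,0,0,18],[0,0,0,-0.147,0,0,18]]';python3 -m creep '[[0,0,0,-0.146,0,0,18],[0,0,0,0,0,0,18]]'
python3 - <<'E'
from h import *
s,r=st()
print('to go',r.T@(np.array([.6165,.1268,.3142])-s['position'])*1000,'yaw y',np.degrees(np.arctan2(r[1,1],r[0,1])))
d=snap('wrist','w17')
d=snap('scene','sc17');d2=snap('side','s17')
cv2.imwrite('pics/s17c.png',cv2.resize(np.hstack([d['img'][130:270,300:440,::-1],d2['img'][110:250,240:380,::-1]]),None,fx=2.8,fy=2.8,interpolation=cv2.INTER_CUBIC))
E
```

```text
time: 20.85
position: [0.5509, 0.0019, 0.4519]
tool_rot: [1.467, 1.02, -1.461]
ft_force: [0.7, -0.1, -3.3]
grip_width: 0.296
time: 21.35
position: [0.6087, 0.111, 0.4479]
tool_rot: [1.133, 1.257, -1.138]
ft_force: [0.3, -1.5, -1.0]
grip_width: 0.294
time: 21.55
position: [0.6084, 0.1091, 0.4488]
tool_rot: [1.031, 1.314, -1.034]
ft_force: [-0.1, 0.5, -1.2]
grip_width: 0.298
t 21.55 pos [0.6084 0.1091 0.4488] F [-0.1  0.5 -1.2] grip 0.2983888081218104
[[-0.002  0.972  0.235]
 [-0.001  0.235 -0.972]
 [-1.    -0.002  0.   ]]
q [-0.501  0.24   0.341  1.48  -0.08   1.437  0.079]
to go [134.52457227  12.36372308 -15.34785906] yaw y 13.609575474099836
```

View pics/s17c.png

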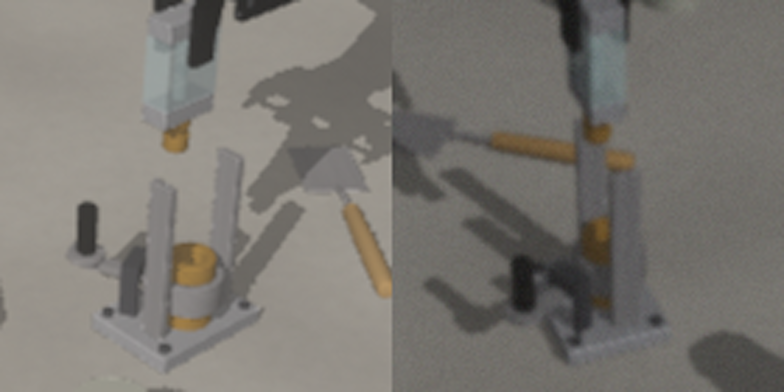

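View pics/w17.png

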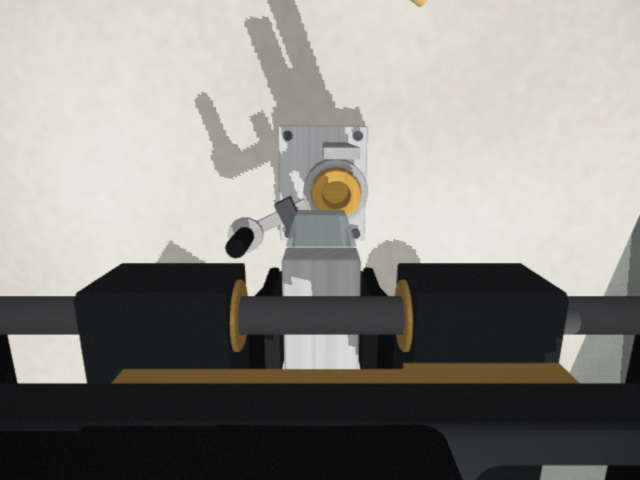

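Run:
```python
from h import *
s,r=st();d=load('w17');im=d['img']
cv2.imwrite('pics/w17c.png',cv2.resize(im[115:265,220:380,::-1],None,fx=4.5,fy=4.0,interpolation=cv2.INTER_CUBIC))
```

```text
t 21.7 pos [0.6084 0.1089 0.4496] F [-0.3  0.5 -1.8] grip 0.29465096981976174
[[-0.001  0.973  0.232]
 [-0.     0.232 -0.973]
 [-1.    -0.001 -0.   ]]
q [-0.502  0.239  0.342  1.48  -0.08   1.437  0.076]
```

View pics/w17c.png

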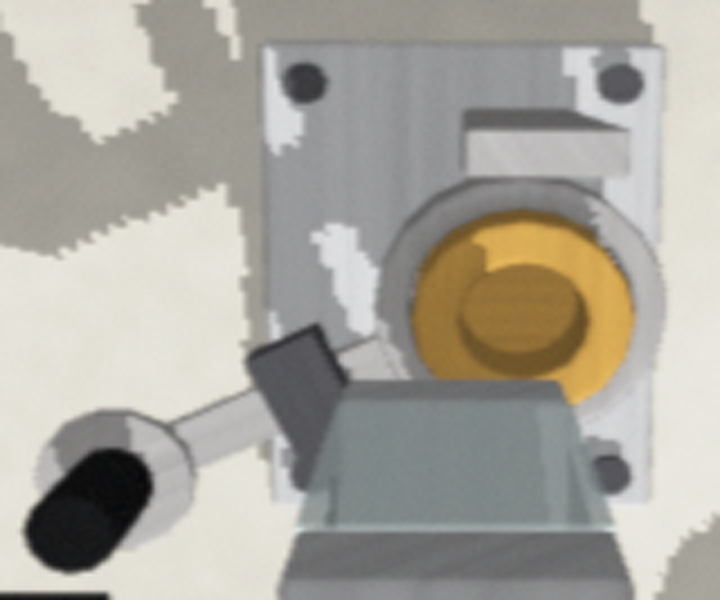

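Run:
```python
from h import *
s,r=st();d=load('w17')
p=onz(d,220+522/4.5,115+319/4,.08);print('mouth',p)
t=s['position'];
# nose axis is 0.6 mm along +tool z
m=r.T@(p-t)*1000;print('mouth in tool',m,' shift needed y,z',m[1],m[2]-0.6)
pl=[onz(d,220+x/4.5,115+y/4,.016) for x,y in[(263,45),(664,45),(650,500),(273,500)]]
for i,j in[(0,1),(1,2),(0,3)]:
    w=pl[j]-pl[i];print(np.degrees(np.arctan2(w[1],w[0])),np.linalg.norm(w))
f=onz(d,220+116/4.5,115+480/4,.059);w=f[:2]-[.6165,.127];print('swing',np.hypot(*w),np.arctan2(w[1],w[0])%(2*np.pi)-np.radians(193.6))
# meter axis in tool from the wrist picture: columns of top face
```

```text
t 21.7 pos [0.6084 0.1089 0.4496] F [-0.3  0.5 -1.8] grip 0.29465096981976174
[[-0.001  0.973  0.232]
 [-0.     0.232 -0.973]
 [-1.    -0.001 -0.   ]]
q [-0.502  0.239  0.342  1.48  -0.08   1.437  0.076]
mouth [0.61715743 0.12651068 0.08      ]
mouth in tool [369.55232102  12.95514083 -15.12569623]  shift needed y,z 12.955140833367388 -15.725696231942328
13.554552868647502 0.08849972772076307
-76.4318022252324 0.11688965552590361
-76.76504511614169 0.11697474653463866
swing 0.09424920953009826 0.4652805855504796
```

Run:
```python
from h import *
d=load('w17');t=np.array([.6084,.1091,.4488]);r=R.from_rotvec([1.031,1.314,-1.034]).as_matrix()
for x in(.145,.235):
  for y in (-.013,.013): print(x,y,proj(d,t+r@[x,y,-.028]))
o,w=ray(d,320.8,234.4);print(r.T@(o-t))
im=d['img'];print([(y,im[y,275:370].mean(-1).astype(int).tolist()) for y in (275,)])
```

```text
0.145 -0.013 [279.53935313 257.09834277]
0.145 0.013 [359.36899234 257.03008536]
0.235 -0.013 [296.21546704 207.40996718]
0.235 0.013 [344.08594026 207.36222018]
[ 0.02009415  0.00060621 -0.06718255]
[(275, [11, 13, 11, 13, 16, 20, 45, 104, 132, 141, 142, 143, 143, 140, 141, 140, 140, 143, 142, 140, 139, 140, 138, 139, 139, 142, 141, 144, 144, 144, 145, 144, 143, 145, 142, 141, 138, 136, 134, 136, 139, 140, 142, 144, 142, 143, 141, 141, 141, 141, 137, 137, 135, 135, 134, 137, 136, 139, 136, 138, 139, 140, 139, 142, 146, 144, 142, 143, 142, 143, 141, 143, 140, 143, 142, 142, 143, 142, 142, 140, 140, 138, 136, 129, 121, 75, 33, 22, 17, 13, 9, 11, 10, 12, 7])]
```

```bash
python3 -m creep '[[0,12.7,-16.2,0,0,0,18],[30,0,0,0,0,0,18],[30,0,0,0,0,0,18],[24,0,0,0,0,0,18],[0,0,0,0,0,0,18]]' 35
python3 - <<'E'
from h import *
s,r=st()
print('to go',r.T@(np.array([.6171,.1265,.3142])-s['position'])*1000,'yaw y',np.degrees(np.arctan2(r[1,1],r[0,1])))
d=snap('wrist','w18')
d=snap('scene','sc18');d2=snap('side','s18')
cv2.imwrite('pics/s18c.png',cv2.resize(np.hstack([d['img'][170:260,325:415,::-1],d2['img'][150:240,270:360,::-1]]),None,fx=4.4,fy=4.4,interpolation=cv2.INTER_CUBIC))
E
```

```text
time: 22.2
position: [0.6156, 0.1276, 0.362]
tool_rot: [1.03, 1.316, -1.04]
ft_force: [-0.5, 0.7, -3.1]
grip_width: 0.293
t 22.2 pos [0.6156 0.1276 0.362 ] F [-0.5  0.7 -3.1] grip 0.29297027318412616
[[-0.008  0.972  0.233]
 [-0.002  0.233 -0.972]
 [-1.    -0.008  0.   ]]
q [-0.511  0.306  0.326  1.574 -0.1    1.286  0.065]
to go [47.78179693  1.5583608   1.40756764] yaw y 13.47449755769864
```

View pics/s18c.png

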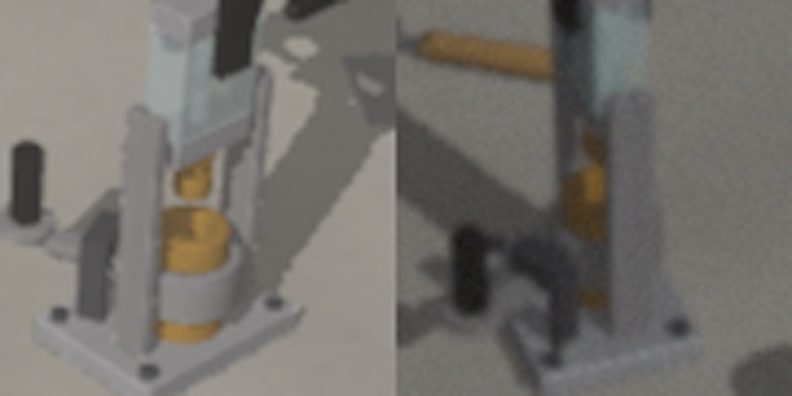

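View pics/w18.png

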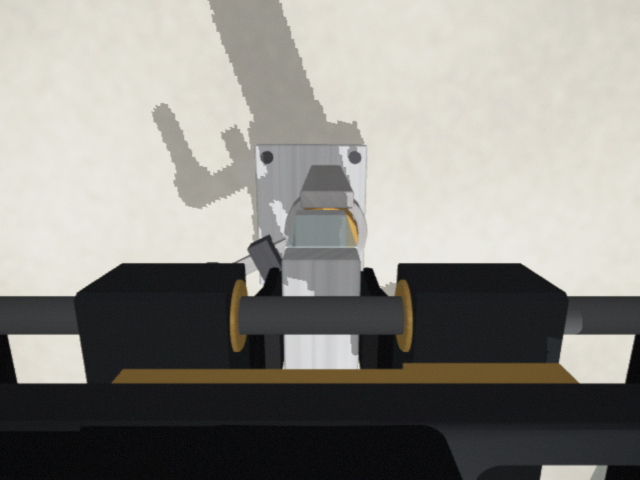

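```bash
python3 -m creep '[[8,0,0,0,0,0,18],[0,0,0,0,0,0,18]]'
python3 - <<'E'
from h import *
s,r=st()
print('to go',r.T@(np.array([.6171,.1265,.3142])-s['position'])*1000)
d=snap('scene','sc19');d2=snap('side','s19');st()
cv2.imwrite('pics/s19c.png',cv2.resize(np.hstack([d['img'][195:245,345:395,::-1],d2['img'][165:215,290:340,::-1]]),None,fx=8,fy=8,interpolation=cv2.INTER_CUBIC))
E
```

```text
time: 22.55
position: [0.617, 0.1276, 0.3585]
tool_rot: [1.034, 1.312, -1.033]
ft_force: [-0.6, 0.2, -2.2]
grip_width: 0.294
t 22.55 pos [0.617  0.1276 0.3585] F [-0.6  0.2 -2.2] grip 0.2941503260237249
[[ 0.     0.972  0.234]
 [ 0.     0.234 -0.972]
 [-1.     0.001 -0.   ]]
q [-0.51   0.308  0.325  1.578 -0.102  1.271  0.067]
to go [44.29021043 -0.20486168  1.13473129]
t 22.65 pos [0.6171 0.1277 0.3587] F [-0.3 -0.2 -1.9] grip 0.29851819581066785
[[ 0.001  0.972  0.235]
 [ 0.     0.235 -0.972]
 [-1.     0.001 -0.   ]]
q [-0.51   0.308  0.325  1.578 -0.102  1.271  0.068]
```

View pics/s19c.png

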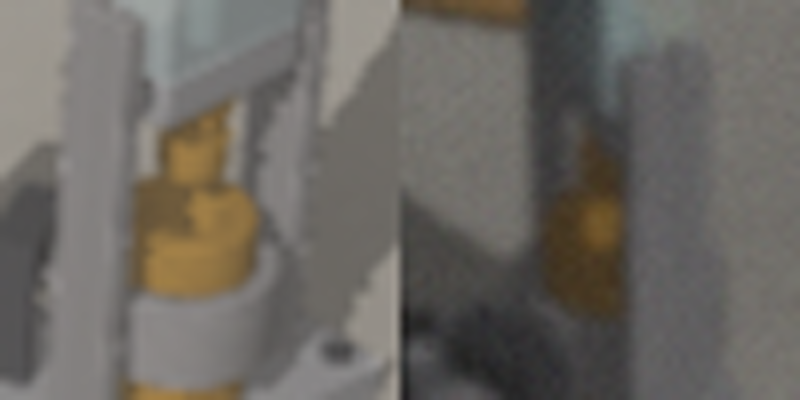

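```bash
python3 -m creep '[[8,0,0,0,0,0,18],[4,0,0,0,0,0,18],[3,0,0,0,0,0,18]]';python3 -m creep '[[3,0,0,0,0,0,18],[3,0,0,0,0,0,18]]';python3 -m creep '[[3,0,0,0,0,0,18],[0,0,0,0,0,0,18]]'
```

```text
time: 22.95
position: [0.6168, 0.1277, 0.3425]
tool_rot: [1.032, 1.313, -1.034]
ft_force: [-0.8, -0.5, -1.7]
grip_width: 0.295
time: 23.15
position: [0.617, 0.1277, 0.337]
tool_rot: [1.033, 1.312, -1.033]
ft_force: [-0.6, -1.0, -1.9]
grip_width: 0.303
time: 23.35
position: [0.6169, 0.1277, 0.3338]
tool_rot: [1.032, 1.312, -1.033]
ft_force: [0.2, -0.1, -0.4]
grip_width: 0.295
```

```bash
python3 -m creep '[[4,0,0,0,0,0,18],[4,0,0,0,0,0,18]]';python3 -m creep '[[4,0,0,0,0,0,18],[3,0,0,0,0,0,18],[0,0,0,0,0,0,18]]';python3 -m creep '[[2,0,0,0,0,0,18],[0,0,0,0,0,0,18]]'
```

```text
time: 23.55
position: [0.6171, 0.1276, 0.3263]
tool_rot: [1.033, 1.312, -1.032]
ft_force: [-0.1, 0.0, -1.2]
grip_width: 0.292
time: 23.85
position: [0.6168, 0.1277, 0.3186]
tool_rot: [1.032, 1.313, -1.034]
ft_force: [0.1, 0.3, -1.5]
grip_width: 0.3
time: 24.05
position: [0.617, 0.1277, 0.3171]
tool_rot: [1.033, 1.312, -1.033]
ft_force: [0.5, -0.8, -1.8]
grip_width: 0.296
```

```bash
python3 -m creep '[[2,0,0,0,0,0,18],[0,0,0,0,0,0,18]]';python3 -m creep '[[1.5,0,0,0,0,0,18],[0,0,0,0,0,0,18]]';python3 -m creep '[[1,0,0,0,0,0,18],[0,0,0,0,0,0,18]]'
```

```text
time: 24.25
position: [0.6169, 0.1277, 0.3151]
tool_rot: [1.033, 1.312, -1.033]
ft_force: [-0.0, -0.3, -2.2]
grip_width: 0.298
time: 24.45
position: [0.6171, 0.1276, 0.3143]
tool_rot: [1.033, 1.312, -1.032]
ft_force: [-1.3, -0.5, 1.0]
grip_width: 0.299
time: 24.65
position: [0.6171, 0.1276, 0.3143]
tool_rot: [1.034, 1.312, -1.032]
ft_force: [-2.3, -0.7, 5.5]
grip_width: 0.294
```

```bash
python3 -m creep '[[-0.8,0,0,0,0,0,18],[0,0,0,0,0,0,40],[0,0,0,0,0,0,55],[0,0,0,0,0,0,60],[-10,0,0,0,0,0,60]]'; python3 -m creep '[[-45,0,0,0,0,0,60],[-45,0,0,0,0,0,70],[0,0,0,0,0,0,70]]'
python3 - <<'E'
from h import *
s,r=st()
d=snap('wrist','w20')
d=snap('scene','sc20');d2=snap('side','s20')
cv2.imwrite('pics/s20c.png',cv2.resize(np.hstack([d['img'][170:260,325:415,::-1],d2['img'][150:240,250:340,::-1]]),None,fx=4.4,fy=4.4,interpolation=cv2.INTER_CUBIC))
cv2.imwrite('pics/w20c.png',cv2.resize(d['img'][:1],None,fx=1,fy=1))
E
```

```text
time: 25.15
position: [0.6165, 0.1276, 0.3222]
tool_rot: [1.031, 1.314, -1.035]
ft_force: [-0.6, 0.1, -0.1]
grip_width: 0.574
time: 25.45
position: [0.6186, 0.1275, 0.422]
tool_rot: [1.041, 1.304, -1.023]
ft_force: [0.8, -0.4, 0.3]
grip_width: 0.77
t 25.45 pos [0.6186 0.1275 0.422 ] F [ 0.8 -0.4  0.3] grip 0.7702892967481213
[[ 0.013  0.972  0.234]
 [ 0.004  0.234 -0.972]
 [-1.     0.013 -0.001]]
q [-0.514  0.273  0.332  1.494 -0.091  1.376  0.06 ]
```

View pics/s20c.png

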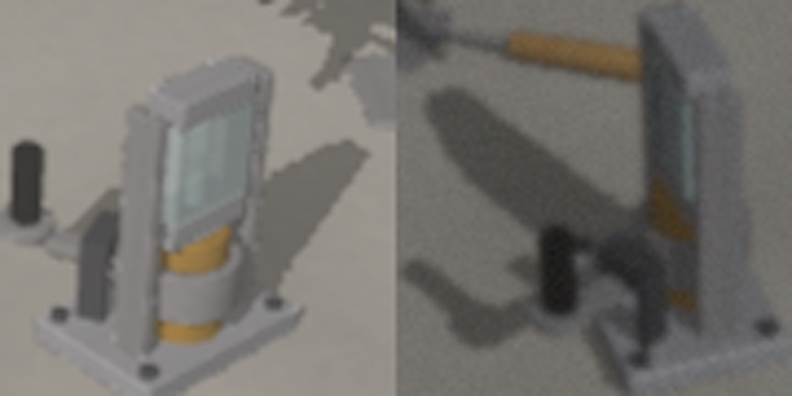

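View pics/w20.png

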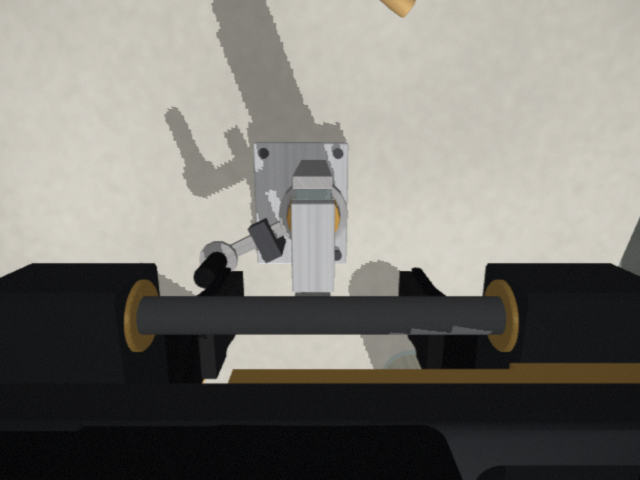

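```bash
python3 -m creep '[[0,-43,21,-0.0,0,0,70],[0,-43,21,-0.143,0,0,70],[0,0,0,-0.143,0,0,70],[0,0,0,-0.143,0,0,70],[0,0,0,-0.143,0,0,70]]'; python3 -m creep '[[0,0,0,-0.143,0,0,60],[0,0,0,-0.143,0,0,60],[0,0,0,-0.143,0,0,60],[0,0,0,-0.143,0,0,60],[0,0,0,-0.143,0,0,60]]'; python3 -m creep '[[30,0,0,-0.143,0,0,60],[0,0,0,-0.141,0,0,60],[0,0,0,0,0,0,60]]'
python3 - <<'E'
from h import *
s,r=st()
print('to go',r.T@(np.array([.5442,.066,.245])-s['position'])*1000,'yaw y',np.degrees(np.arctan2(r[1,1],r[0,1])))
d=snap('wrist','w21')
E
```

```text
time: 26.1
position: [0.5424, 0.0664, 0.412]
tool_rot: [0.591, 1.491, -0.592]
ft_force: [0.8, 0.5, -0.1]
grip_width: 0.798
time: 26.6
position: [0.5428, 0.0667, 0.4118]
tool_rot: [0.031, 1.574, -0.033]
ft_force: [0.2, -0.1, 0.1]
grip_width: 0.694
time: 26.9
position: [0.5425, 0.0667, 0.3812]
tool_rot: [-0.187, 1.567, 0.186]
ft_force: [0.5, -0.7, 0.0]
grip_width: 0.693
t 26.9 pos [0.5425 0.0667 0.3812] F [ 0.5 -0.7  0. ] grip 0.6927633036692002
[[-0.004 -0.235  0.972]
 [-0.001  0.972  0.235]
 [-1.     0.    -0.005]]
q [-0.422  0.114  0.271  1.751 -0.031  1.285  1.665]
to go [136.17202104  -1.0406384    2.07596276] yaw y 103.62003312760253
```

View pics/w21.png

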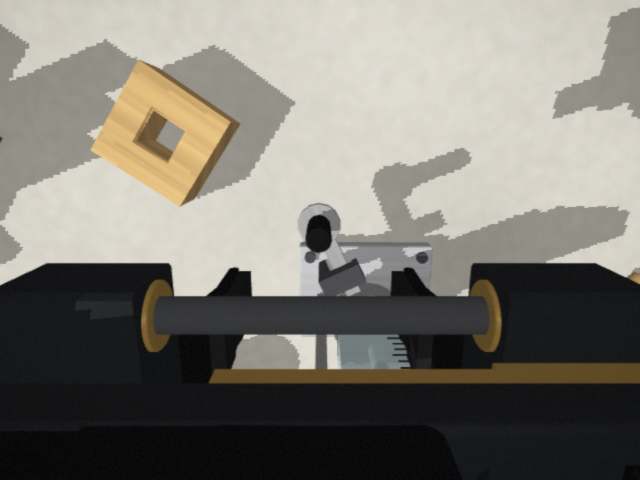

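Run:
```python
from h import *
d=load('w21');t=np.array([.5425,.0667,.3812]);r=R.from_rotvec([-.187,1.567,.186]).as_matrix()
for u,v,z in [(319.5,224,.059),(318.5,236,.105)]:
    p=onz(d,u,v,z);w=p[:2]-[.617,.127];print(p,np.hypot(*w),np.arctan2(w[1],w[0])%(2*np.pi)-np.radians(193.6),'tool',r.T@(p-t)*1000)
```

```text
[0.54291433 0.06638785 0.059     ] 0.09572104538920549 0.4483372771840948 tool [322.19566498  -0.35978304   1.7126401 ]
[0.54110492 0.06544943 0.105     ] 0.0977166100542965 0.4440449445938994 tool [276.20464964  -0.85217578  -0.46420773]
```

```bash
python3 -m creep '[[50,-0.7,1.5,0,0,0,60],[45,0,0,0,0,0,55],[30,0,0,0,0,0,45],[10,0,0,0,0,0,16],[0,0,0,0,0,0,10]]' 10;  python3 -m creep '[[0,0,0,0,0,0,8],[0,0,0,0,0,0,8],[0,0,0,0,0,0,8],[0,0,0,0,0,0,8]]' 10
python3 - <<'E'
from h import *
s,r=st()
p=s['position'][:2];w=p-[.617,.127];print(np.hypot(*w),np.arctan2(w[1],w[0])%(2*np.pi)-np.radians(193.6))
E
```

```text
time: 27.45
position: [0.5445, 0.0663, 0.2476]
tool_rot: [-0.185, 1.565, 0.185]
ft_force: [0.0, 0.2, 0.6]
grip_width: 0.449
time: 27.85
position: [0.5458, 0.066, 0.2505]
tool_rot: [-0.186, 1.559, 0.186]
ft_force: [0.6, -1.8, 6.5]
grip_width: 0.201
t 27.85 pos [0.5458 0.066  0.2505] F [ 0.6 -1.8  6.5] grip 0.2011211296206024
[[ 0.004 -0.234  0.972]
 [ 0.     0.972  0.234]
 [-1.    -0.     0.004]]
q [-0.406  0.24   0.267  1.889 -0.074  1.019  1.7  ]
0.09373785830965913 0.471221356503285
```

```bash
python3 -m creep '[[5,0,0,0,0,0,8],[5,0,0,0,0,0,8],[4,0,0,0,0,0,8],[3,0,0,0,0,0,8],[0,0,0,0,0,0,8]]' 10; python3 -m creep '[[2,0,0,0,0,0,8],[0,0,0,0,0,0,8]]' 10
```

```text
time: 28.35
position: [0.5466, 0.0661, 0.2347]
tool_rot: [-0.185, 1.557, 0.186]
ft_force: [-2.0, -1.7, 13.8]
grip_width: 0.203
time: 28.55
position: [0.5467, 0.0661, 0.2329]
tool_rot: [-0.185, 1.557, 0.186]
ft_force: [-1.0, -2.4, 14.4]
grip_width: 0.202
```

Run:
```python
from h import *
s,r=st();c=np.array([.617,.127]);p=s['position'][:2]
a0=np.arctan2(*(p-c)[::-1])%(2*np.pi);R0=.0949;prev=None
for k in range(12):
    a=a0+(np.radians(193.6)-.25-a0)*k/11
    q=c+R0*np.array([np.cos(a),np.sin(a)])
    if prev is not None: print(k,np.round((r.T@np.r_[q-prev,0])*1000,1),round(a-np.radians(193.6),3))
    prev=q
```

```text
t 28.55 pos [0.5467 0.0661 0.2329] F [-1.  -2.4 14.4] grip 0.20178733140752808
[[ 0.006 -0.234  0.972]
 [ 0.001  0.972  0.234]
 [-1.    -0.     0.006]]
q [-0.403  0.263  0.265  1.901 -0.082  0.982  1.706]
1 [-0.   5.7 -2.7] 0.41
2 [-0.   5.8 -2.3] 0.344
3 [-0.   6.  -1.9] 0.278
4 [-0.   6.1 -1.5] 0.212
5 [-0.   6.2 -1.1] 0.146
6 [-0.   6.2 -0.7] 0.08
7 [-0.   6.3 -0.3] 0.014
8 [-0.   6.3  0.1] -0.052
9 [0.  6.2 0.5] -0.118
10 [0.  6.2 0.9] -0.184
11 [0.  6.1 1.3] -0.25
```

```bash
python3 -m creep '[[0.7,5.7,-2.7,0,0,0,8],[0,5.8,-2.3,0,0,0,8],[0,6,-1.9,0,0,0,8],[0,6.1,-1.5,0,0,0,8]]' 12; python3 -m creep '[[0,6.2,-1.1,0,0,0,8],[0,6.2,-0.7,0,0,0,8],[0,6.3,-0.3,0,0,0,8],[0,6.3,0.1,0,0,0,8]]'; python3 -m creep '[[0,6.2,0.5,0,0,0,8],[0,6.2,0.9,0,0,0,8],[0,6.1,1.3,0,0,0,8],[0,0,0,0,0,0,8]]'
python3 - <<'E'
from h import *
s,r=st()
p=s['position'][:2];w=p-[.617,.127];print(np.hypot(*w),np.arctan2(w[1],w[0])%(2*np.pi)-np.radians(193.6))
E
```

```text
time: 28.95
position: [0.5337, 0.0853, 0.2328]
tool_rot: [-0.185, 1.555, 0.182]
ft_force: [-0.9, -5.8, 15.6]
grip_width: 0.2
time: 29.35
position: [0.5256, 0.1093, 0.2326]
tool_rot: [-0.185, 1.556, 0.183]
ft_force: [-0.5, -6.4, 16.0]
grip_width: 0.201
time: 29.75
position: [0.5238, 0.1293, 0.2326]
tool_rot: [-0.185, 1.556, 0.185]
ft_force: [-0.2, -3.6, 15.1]
grip_width: 0.206
t 29.75 pos [0.5238 0.1293 0.2326] F [-0.2 -3.6 15.1] grip 0.2056057145012044
[[ 0.006 -0.234  0.972]
 [ 0.001  0.972  0.234]
 [-1.    -0.001  0.006]]
q [-0.493  0.24   0.225  1.927 -0.063  0.975  1.568]
0.09324733934224556 -0.2615908506488065
```

```bash
python3 -m creep '[[-5,0,0,0,0,0,8],[-5,0,0,0,0,0,8],[-5,0,0,0,0,0,8],[-3,0,0,0,0,0,8]]'; python3 -m creep '[[-3,0,0,0,0,0,8],[0,0,0,0,0,0,8]]'
```

```text
time: 30.15
position: [0.5237, 0.1291, 0.2499]
tool_rot: [-0.185, 1.556, 0.185]
ft_force: [3.1, -1.8, 4.8]
grip_width: 0.203
time: 30.35
position: [0.5236, 0.1292, 0.2515]
tool_rot: [-0.185, 1.555, 0.185]
ft_force: [5.4, -2.2, 1.2]
grip_width: 0.202
```

```bash
python3 -m creep '[[-1.5,0,0,0,0,0,8],[0,0,0,0,0,0,40],[0,0,0,0,0,0,50],[-5,0,0,0,0,0,60],[-45,0,0,0,0,0,60]]'; python3 -m creep '[[-50,0,0,0,0,0,70],[-50,0,0,0,0,0,87],[-10,0,0,0,0,0,87]]'
python3 - <<'E'
from h import *
s,r=st()
d=snap('wrist','w22')
d=snap('scene','sc22');d2=snap('side','s22')
cv2.imwrite('pics/s22c.png',cv2.resize(np.hstack([d['img'][170:260,325:415,::-1],d2['img'][150:240,250:340,::-1]]),None,fx=4.4,fy=4.4,interpolation=cv2.INTER_CUBIC))
E
```

```text
time: 30.85
position: [0.5191, 0.1295, 0.2971]
tool_rot: [-0.189, 1.574, 0.185]
ft_force: [-0.4, 0.3, 0.4]
grip_width: 0.481
time: 31.15
position: [0.5227, 0.1299, 0.4185]
tool_rot: [-0.184, 1.552, 0.188]
ft_force: [0.7, 0.5, 0.4]
grip_width: 0.755
t 31.15 pos [0.5227 0.1299 0.4185] F [0.7 0.5 0.4] grip 0.7550535092064842
[[ 0.01  -0.235  0.972]
 [ 0.004  0.972  0.235]
 [-1.     0.002  0.011]]
q [-0.513  0.07   0.232  1.722 -0.018  1.341  1.531]
```

View pics/s22c.png

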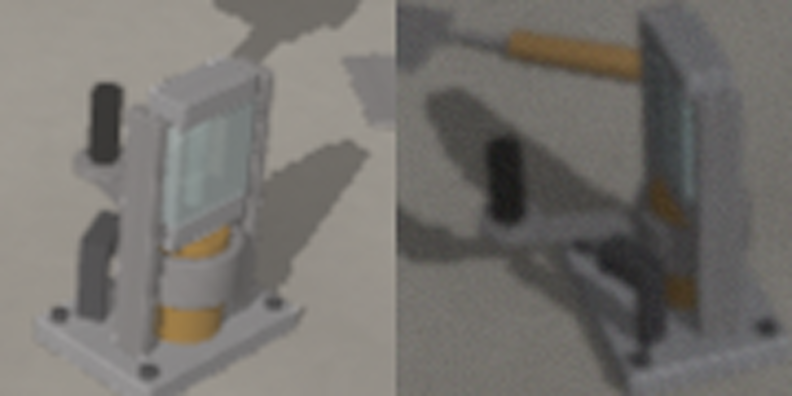

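View pics/w22.png

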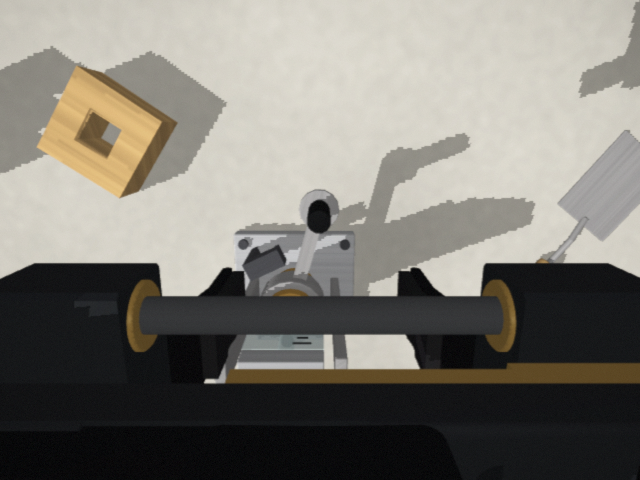

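View pics/sc22.png

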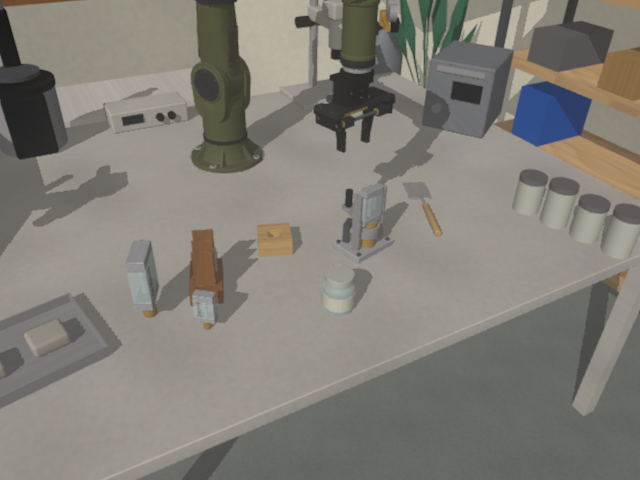

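Run:
```python
from h import *
a=load('scene0')['img'];b=load('sc22')['img'];c=load('sc20')['img']
w=lambda i:i[180:255,335:400,::-1]
cv2.imwrite('pics/cmp.png',cv2.resize(np.hstack([w(a),w(c),w(b)]),None,fx=4.1,fy=6,interpolation=cv2.INTER_CUBIC))
w2=lambda i:i[160:230,255:335,::-1]
cv2.imwrite('pics/cmp2.png',cv2.resize(np.hstack([w2(load('side0')['img']),w2(load('s20')['img']),w2(load('s22')['img'])]),None,fx=3.3,fy=5,interpolation=cv2.INTER_CUBIC))
```

```text
(no output)
```

View pics/cmp.png

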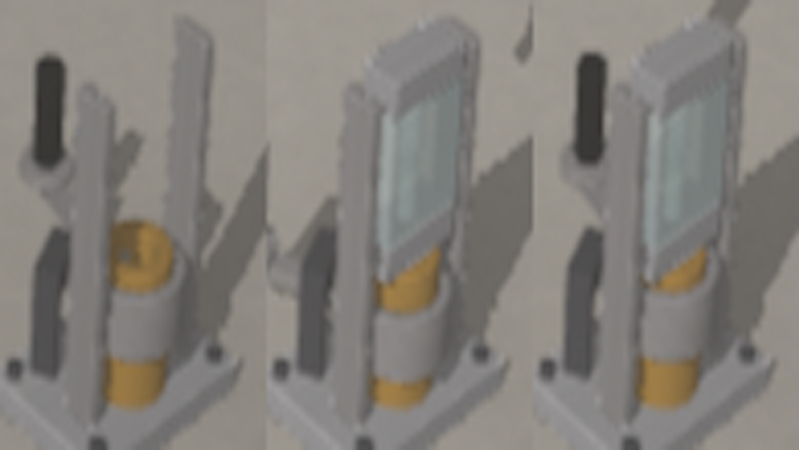

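View pics/cmp2.png

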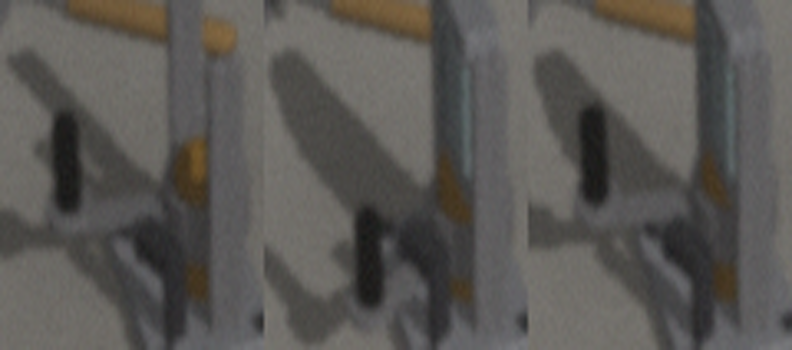

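```bash
python3 -m creep '[[0,0,0,0,0,0,87],[0,0,0,0,0,0,87],[0,0,0,0,0,0,87]]'
python3 - <<'E'
from h import *
a=load('scene0');b=snap('scene','sc23');a2=load('side0');b2=snap('side','s23')
def sh(i,j,x,y,w,h):
    g=lambda k:np.float32(cv2.cvtColor(np.array(k)[y:y+h,x:x+w],cv2.COLOR_RGB2GRAY));return np.round(cv2.phaseCorrelate(g(i),g(j)),2)
print('jar',sh(a['img'],b['img'],315,262,48,55),sh(a2['img'],b2['img'],375,222,48,55))
print('spatula',sh(a2['img'],b2['img'],222,142,80,30),'blank',sh(a2['img'],b2['img'],296,328,28,32),'small',sh(a['img'],b['img'],185,285,40,45))
# post top z
u=lambda n:None
im=np.hstack([b['img'][185:215,335:360,::-1],b2['img'][175:205,260:285,::-1]]);cv2.imwrite('pics/p23.png',cv2.resize(im,None,fx=12,fy=12,interpolation=cv2.INTER_CUBIC))
def dark(d,x,y,w,h):
    g=cv2.cvtColor(np.array(d['img'])[y:y+h,x:x+w],cv2.COLOR_RGB2GRAY);m=(g<62).astype(np.uint8);n,l,s,c=cv2.connectedComponentsWithStats(m);k=1+np.argmax(s[1:,4]);return c[k]+[x,y],s[k]
for A,B in((a,a2),(b,b2)):
    p,s1=dark(A,338,183,20,32);q,s2=dark(B,262,176,26,34);print(p,s1,q,s2,np.round(tri((A,*p),(B,*q)),4) if 0 else tri((A,*p),(B,*q)))
E
```

```text
time: 31.6
position: [0.5213, 0.1297, 0.4098]
tool_rot: [-0.187, 1.566, 0.186]
ft_force: [-0.4, 0.3, -0.7]
grip_width: 0.994Traceback (most recent call last):
  File "<stdin>", line 5, in <module>
  File "<stdin>", line 4, in sh
    return _wrapfunc(a, 'round', decimals=decimals, out=out)
    return _wrapit(obj, method, *args, **kwds)
    conv = _array_converter(obj)
ValueError: setting an array element with a sequence. The requested array has an inhomogeneous shape after 1 dimensions. The detected shape was (2,) + inhomogeneous part.
```

Run:
```python
from h import *
a=load('scene0');b=load('sc23');a2=load('side0');b2=load('s23')
def sh(i,j,x,y,w,h):
    g=lambda k:np.float32(cv2.cvtColor(np.array(k)[y:y+h,x:x+w],cv2.COLOR_RGB2GRAY));return np.round(cv2.phaseCorrelate(g(i),g(j))[0],2)
print('jar',sh(a['img'],b['img'],315,262,48,55),sh(a2['img'],b2['img'],375,222,48,55))
print('spatula',sh(a2['img'],b2['img'],222,142,80,30),'blank',sh(a2['img'],b2['img'],296,328,28,32),'small',sh(a['img'],b['img'],185,285,40,45))
def dark(d,x,y,w,h):
    g=cv2.cvtColor(np.array(d['img'])[y:y+h,x:x+w],cv2.COLOR_RGB2GRAY);m=(g<62).astype(np.uint8);n,l,s,c=cv2.connectedComponentsWithStats(m);k=1+np.argmax(s[1:,4]);return c[k]+[x,y],s[k]
for A,B in((a,a2),(b,b2)):
    p,s1=dark(A,338,183,20,32);q,s2=dark(B,262,176,26,34);print(p,s1[4],q,s2[4],tri((A,*p),(B,*q)))
```

```text
jar [-0.02 -0.01] [-0.02  0.02]
spatula [-0.45 -0.02] blank [-0.    0.04] small [0.03 0.55]
[346.57894737 198.31578947] 95 [274.70760234 191.99415205] 171 (array([0.52157122, 0.12516854, 0.09053745]), [np.float64(0.0016288629466795323), np.float64(0.001628862946679603)])
[348.53191489 197.79787234] 94 [274.51744186 190.23837209] 172 (array([0.52151808, 0.13102999, 0.09069545]), [np.float64(0.0013774542191319912), np.float64(0.001377454219131945)])
```

```bash
python3 -c "
from bench import ctrl
print(ctrl.close_job())"
```

```text
the job is handed in; nothing more can be done
None
```

The job is done and handed in at about 31.7 s, with the sleeve up, the meter plugged home in the outlet and the robot touching nothing.

**What I did, in order:**
1. I pressed the sleeve to its stop and swung the handle under the keeper. On letting go it slipped to a swing of about 0.36, on the edge of the hooked range. I re-centred it to 0.45–0.46.
2. I took the middle-sized meter from the rack by its narrow edges and set it in the wooden stand.
3. I took it again by its broad faces and plugged it into the outlet.
4. I unhooked the handle, swung it back to about −0.26, and let the sleeve spring up.

**Last checks:**
- **Plug:** contact came at a TCP height of 0.3143 m, against 0.3142 m predicted for fully home.
- **Squareness:** the jaws were within about 0.2° of the outlet's measured yaw.
- **Sleeve:** post_mid measured 0.0907 m high, against 0.0905 m at the start, so it is fully up. The pictures show the sleeve back at its starting height.
- **Jar and short block:** no shift in the images.
- **Spatula and small look-alike meter:** the comparison showed shifts of about 0.5 pixel. I put these down to the arm's changed shadow, since the arm was never near either one, but I did not check further.

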